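# Swap the jar at the back of the turntable for a fresh tin

### The job

Swap the squat glass jar at the back of the turntable for the low aluminium tin: first stand the tall tub and the tall shaker that crowd it upright on the wooden board, then set the jar down gently in the middle of the round stone slab, and then put the tin in the jar's old place in the middle of the cork pad. Only after that put the tub and the shaker back upright, each exactly where it stood at the start. Knock nothing over, and leave the blue mug where it is.

Things in the scene. Friction and masses are not known exactly. Their poses are not given: they have to be found in the camera images.
- turntable: Round white plastic kitchen turntable, 270 mm across, flat top 30 mm above the ledge, no rim. It is locked: it does not turn or shift. Origin: centre of its underside, on the ledge. Its x axis points (within about 0.5 rad) away from the robot, towards the cork pad; the tub and the shaker stand nearer the robot, one on each side of that axis, about 92 mm apart along its y axis.
- pad: Thin round cork pad, 76 mm across and 2 mm thick, fixed on the turntable, 50 mm from its centre along its x axis; at the start the jar stands on it and mostly hides it. Origin: centre of its underside, 30 mm above the ledge; its top is at 32 mm.
- jar: Squat greenish glass jar, the thing to fetch: 66 mm across, 55 mm high in all, with a dark steel lid 60 mm across on its top 12 mm. Straight glass wall from 3 to 39 mm. Upright and round about z; origin: centre of its underside. 220 g, up to a third more or less. At the start it stands on the cork pad.
- tub: Tall white plastic spice tub with a grey lid, a plain straight cylinder 60 mm across and 115 mm high. Origin: centre of its underside, z up. About 200 g, up to a third more or less. At the start it stands on the turntable, about 80 mm from the jar's axis; it and the shaker are close enough to get in the way of a gripper reaching down to the jar.
- shaker: Tall slim steel shaker with a domed top, 44 mm across and 125 mm high; its wall is straight up to 108 mm. Origin: centre of its underside, z up. About 180 g, up to a third more or less. At the start it stands on the turntable on the other side of the axis from the tub; which of the two is on which side varies.
- tin: Low round aluminium tin with a flat lid, 62 mm across and 42 mm high. Origin: centre of its underside, z up. About 150 g, up to a third more or less. It starts on the bare ledge to one side of the turntable.
- board: Wooden chopping board, 120 mm along its x, 180 mm along its y, 18 mm thick, fixed on the ledge to one side. Origin: centre of its underside. The two tall things are stood here meanwhile; there is room for them side by side along its y axis.
- slab: Round pale polished stone slab, 140 mm across and 10 mm thick, fixed on the ledge to one side. Origin: centre of its underside. The jar goes on its middle.
- mug: Blue open cup without a handle, 72 mm across the rim and 75 mm high, loose on the ledge, to be left alone. Origin: centre of its underside.

How it is judged:
By the outcome, as a careful person would: the job done as asked, in the order asked, and still so for the second after the job is handed in, with the robot touching nothing.
It also fails if it takes over 136 s, if anything falls off the work surface, if the arm or the gripper's body presses on something with over 40 N, if the wrist force passes 120 N, or if a joint passes its speed limit or range.

### The arm

A 6-joint arm with a two-finger parallel gripper is mounted at the origin on the work surface. World frame = base frame: x ahead of the robot, y to its left, z up, the work surface at z = 0. Lengths are in m, angles in degrees, forces in N, time in s.
With the tool pointing down it reaches from about 0.4 to 0.825 m from the base axis. Payload 7 kg.
Tool frame: the origin (TCP) lies at the very end of the fingers, on their centre line; the grasp point (between the pads) lies 19 mm behind it; x points along the fingers, z is the direction in which the jaws open and shut, and the axes are right-handed (so a half turn about x gives the same grasp; the last joint's range is limited). The gripper opens to 88 mm and grips with 3 to 60 N. Pads are 19 mm wide; open, the fingers measure 130 mm over their backs; the gripper's body (78 mm by 193 mm) begins 47 mm behind the grasp point.
Start: joints at [80.048, 20.546, 0.682, 0, -70.136, -16.507], TCP at [0.301, 0.604, 0.227] pointing down, gripper open.
Joint ranges: [-176.03, 176.03], [-82.01, 121.73], [-58.28, 71.71], [-173.87, 95.51], [-174.79, -0.11], [-173.66, 173.66]. Speed limits (degrees/s): [136.94, 136.94, 172.46, 180, 180, 180].

### API

Orientations are given as [roll, pitch, yaw] about the fixed x, y, z axes, in that order (R = Rz(yaw) Ry(pitch) Rx(roll)).
In Python, from plant import * gives the robot as it stands.
- The arm moves only by the tool arm_command, never from a script. Its argument "commands" is one flat list of numbers, 5 for each row, row after row: the shift along the tool's x, y, z in mm, then the turn about the tool's x in degrees, then the opening in per cent of the stroke, from 0 (shut) to 100 (fully open). A call has 1 to 5 rows; each row shifts and turns the pose as measured when the row begins, along the tool's axes as they then stand; what a row does not reach is not made up. A row lasts 1/8 s, in which the tool goes at most 62.5 mm and 10.7 degrees, less where a joint would pass 70% of its speed; a pose out of reach is approached as far as the arm can. A call is refused whole if a number of a shift passes 62.5 or a number of a turn 10.7, either way. A call with a gripper value outside its range is refused whole. The fingers move at their own pace and stop on an object; the grip force is fixed at half the most. Time passes only in rows, so rows that do not move let the fingers close. It gives the time, the measured TCP pose, the force and the opening at its end, in the units of the state.
- get_obs(): the state, without advancing time (a new reading comes with each control period).
- snapshot(name): name is "scene" or "top" or "wrist"; returns a dict with "frame" (480x640x3 uint8, blue, green, red), "fov_y" (degrees; the focal length in pixels is half the picture's height over the tangent of half this angle, whatever the lens; pixels are square), "cx", "cy" (the principal point, pixels), "dist" ([k1, k2, p1, p2, k3] as OpenCV has them; the pictures are not rectified), "world_to_cam" (4x4, takes a point from world to camera coordinates). Camera axes: x right, y up, looking along -z (the intrinsics and any distortion apply to the point x, -y, -z); pixel columns grow to the right and rows downward; lengths in m; the calibration is good to about 2 mm. A picture is of the moment at which its call begins. There is no depth.
- close_job(): hands the job in, once; it reports no verdict.
The state is a dict: "clock": time; "joint_pos": joint angles; "qvel": joint speeds; "tau": joint torques, N m; "tool_pos": TCP position; "orientation": TCP orientation; "force": force on the tool from outside, world axes, zero at the start; "moment": the same for the moment, N m; "opening": finger opening in m.
Only numpy, scipy, OpenCV 4.12 (cv2) and the standard library are available. Lean on these libraries where they do the work, as an engineer would, in place of code of your own. Each camera call takes 0.05 s, during which the arm holds its last target. There are 200 camera calls.

## Working session

There is one attempt and no reset: what is moved stays moved. The work goes in short steps, Python scripts to look and compute and a tool call to move; the robot and the scene stay as the last step left them, time stands still between calls to the robot, and variables do not carry over. Pictures are saved under pics/ and viewed, about 12 in all and at most 16, crops included, and the job is handed in when it is done.

Besides the shell and the picture viewer there is one more tool, called after "Request:" as a command line: name --argument value ..., lists and objects as JSON in quotes. arm_command: Moves the arm, as the interface text tells. Its arguments: {"type":"object","properties":{"commands":{"type":"array"}},"required":["commands"]}

```bash
mkdir -p pics; ls
python3 - <<'E'
from plant import *
import cv2,numpy as np
o=get_obs();print(o)
fs=[]
for n in("scene","top"):
    s=snapshot(n);cv2.imwrite(f"pics/{n}0.png",s["frame"]);print(n,s["fov_y"],s["cx"],s["cy"],s["dist"]);print(np.round(s["world_to_cam"],3).tolist())
E
```

```text
pics
{'clock': 0.0, 'joint_pos': array([ 8.00506261e+01,  2.05925034e+01,  6.31965866e-01, -1.96860121e-02,
       -7.01332546e+01, -1.65064280e+01]), 'qvel': array([ 0.03071019, -0.02695183,  0.0242187 , -0.07149215, -0.05265071,
       -0.05080191]), 'tau': array([ 4.02722644e-04, -5.82715666e+01,  2.93050128e+01,  6.99698657e+00,
        6.86248895e-03, -1.65653405e-04]), 'tool_pos': array([0.30053125, 0.60385992, 0.22559824]), 'orientation': array([   5.34648103,   89.90439897, -111.11602597]), 'force': array([-0.95817738, -0.44115815,  0.86784175]), 'moment': array([ 0.01807705, -0.00851991,  0.00848333]), 'opening': 0.08780146107007489}
scene 53.9317693112556 322.88096490612315 238.9758536578082 [-0.12861517  0.          0.          0.          0.        ]
[[0.427, 0.904, 0.013, -0.232], [-0.688, 0.316, 0.653, 0.318], [0.587, -0.288, 0.757, -1.184], [0.0, 0.0, 0.0, 1.0]]
top 46.73009551392984 322.0185734762146 240.8888612987227 [-0.05042375  0.          0.          0.          0.        ]
[[-0.003, -1.0, -0.018, 0.013], [0.995, -0.005, 0.103, -0.54], [-0.103, -0.018, 0.994, -0.935], [0.0, 0.0, 0.0, 1.0]]
```

View pics/scene0.png

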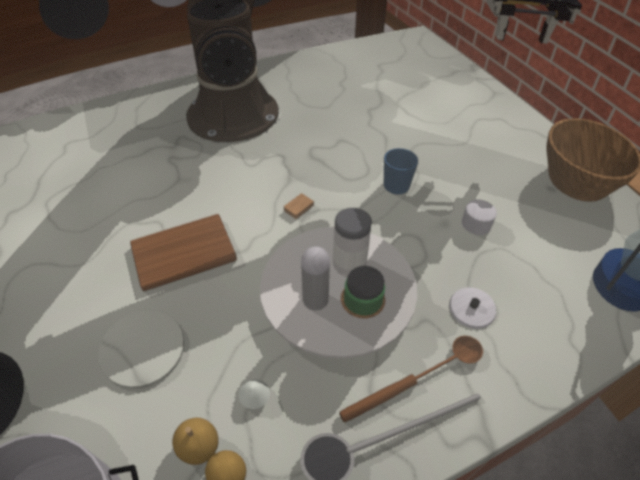

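View pics/top0.png

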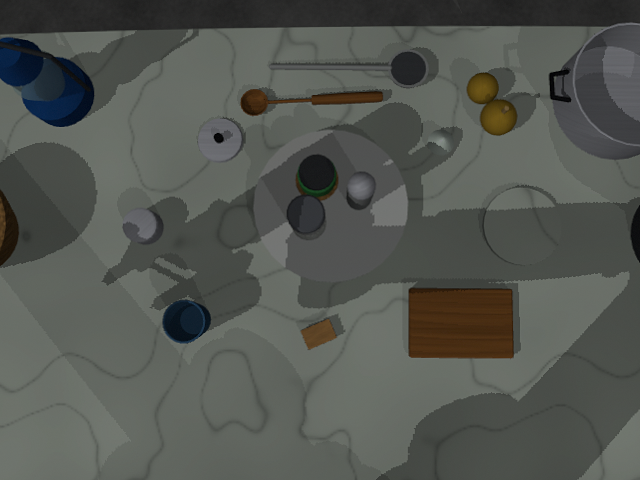

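```bash
cat > h.py <<'E'
import numpy as np,cv2
from plant import *
from scipy.spatial.transform import Rotation as Ro
def K(s):
    f=240/np.tan(np.radians(s["fov_y"]/2)); return np.array([[f,0,s["cx"]],[0,f,s["cy"]],[0,0,1.]])
def ray(s,px,z):
    "pixels -> world points on plane height z"
    p=cv2.undistortPoints(np.float64(px).reshape(-1,1,2),K(s),np.float64(s["dist"])).reshape(-1,2)
    M=np.array(s["world_to_cam"]);d=np.c_[p[:,0],-p[:,1],-np.ones(len(p))]@M[:3,:3];c=-M[:3,:3].T@M[:3,3]
    return c+d*((z-c[2])/d[:,2])[:,None]
def circ(P):
    "circle fit with outlier trimming -> x,y,r,rms"
    P=P[:,:2]
    for _ in range(6):
        a=np.linalg.lstsq(np.c_[2*P,np.ones(len(P))],(P**2).sum(1),rcond=None)[0];r=np.sqrt(a[2]+a[0]**2+a[1]**2)
        e=np.abs(np.hypot(*(P-a[:2]).T)-r);P=P[e<=max(.0015,2*np.median(e))]
    return np.round([a[0],a[1],r,e.std()],4)
def proj(s,X):
    M=np.array(s["world_to_cam"]);c=np.atleast_2d(X)@M[:3,:3].T+M[:3,3]
    return cv2.projectPoints(c*[1,-1,-1],np.zeros(3),np.zeros(3),K(s),np.float64(s["dist"]))[0].reshape(-1,2)
def to(x,y,z,jaw):
    "tool-frame shift mm and turn deg still to go to world x,y,z with jaw axis at angle jaw (mod 180)"
    o=get_obs();R=Ro.from_euler('xyz',o["orientation"],degrees=True).as_matrix()
    j=np.degrees(np.arctan2(R[1,2],R[0,2]));t=(jaw-j+90)%180-90
    print("at",np.round(o["tool_pos"],4),"jaw %.1f"%j,"shift",np.round(R.T@(np.array([x,y,z])-o["tool_pos"])*1e3,1),"turn about tool x %.1f"%(-t),"open %.4f"%o["opening"],"F",np.round(o["force"],1),"t %.2f"%o["clock"],"j6 %.0f"%o["joint_pos"][5],"tilt",np.round(R[:,0],3))
E
python3 - <<'E'
from h import *
s=snapshot("top");f=s["frame"]
g=np.uint8(255*(f/255.)**.6)
a=cv2.resize(g[115:290,240:430],None,fx=3.1,fy=3.1,interpolation=cv2.INTER_CUBIC)
cv2.imwrite("pics/c1.png",a)
for n,p,z in [("jar",(317,170),.087),("tub",(306,214),.145),("shaker",(361,185),.155),("tt",(331,205),.03),("slab",(522,225),.01),("board",(461,323),.018),("tin",(142,224),.042),("mug",(187,321),.075)]: print(n,np.round(ray(s,[p],z)[0],3))
print(K(s)[0,0]); to(.5,.3,.3,0)
h=cv2.cvtColor(f,cv2.COLOR_BGR2HSV)
for p in [(317,170),(306,214),(361,185),(142,224),(461,323),(300,250),(317,190)]: print(p,f[p[1],p[0]],h[p[1],p[0]])
E
```

```text
jar [0.651 0.018 0.087]
tub [0.569 0.034 0.145]
shaker [ 0.612 -0.05   0.155]
tt [ 0.602 -0.005  0.03 ]
slab [ 0.568 -0.343  0.01 ]
board [ 0.397 -0.228  0.018]
tin [0.569 0.323 0.042]
mug [0.404 0.232 0.075]
555.53682499693
at [0.3006 0.604  0.2258] jaw -116.5 shift [-73.9 313.9 183.3] turn about tool x 63.5 open 0.0880 F [ 0.3  0.6 -1.2] t 0.15 j6 -17 tilt [-0.    -0.001 -1.   ]
(317, 170) [27 27 24] [90 28 27]
(306, 214) [56 52 51] [114  23  56]
(361, 185) [116 112 111] [114  11 116]
(142, 224) [107 103 102] [114  12 107]
(461, 323) [19 43 71] [ 14 187  71]
(300, 250) [82 84 81] [70  9 84]
(317, 190) [25 44 22] [ 64 127  44]
```

View pics/c1.png

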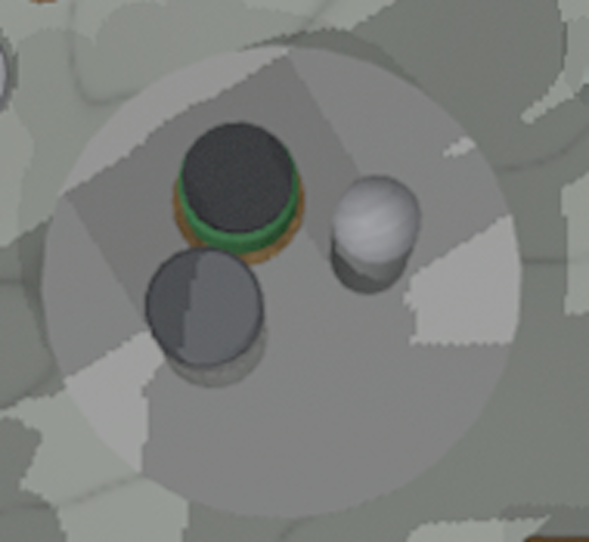

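Run:
```python
from h import *
s=snapshot("top")
P={n:ray(s,[(240+p[0]/3.1,115+p[1]/3.1)],z)[0][:2] for n,p,z in [("jar",(240,177.5),.087),("tub",(204.5,308.5),.145),("shaker",(376.5,221),.141),("tt",(281.5,281),.03)]}
for n in P: print(n,np.round(P[n],4))
d=P["jar"]-P["tt"];print("axis",np.degrees(np.arctan2(d[1],d[0])),np.linalg.norm(d))
for a,b in [("tub","jar"),("shaker","jar"),("tub","shaker")]: print(a,b,np.linalg.norm(P[a]-P[b]))
d=P["tub"]-P["shaker"];print("perp",np.degrees(np.arctan2(d[1],d[0]))-90)
f=s["frame"];h=cv2.cvtColor(f,cv2.COLOR_BGR2HSV)
m=((h[...,0]<25)&(h[...,1]>120)&(h[...,2]>40)).astype(np.uint8);m[:280]=0;m[:,:390]=0
c=max(cv2.findContours(m,0,1)[0],key=cv2.contourArea);W=ray(s,c.reshape(-1,2),.018)[:,:2].astype(np.float32)
print("board",cv2.minAreaRect(W))
```

```text
jar [0.6475 0.0174]
tub [0.5684 0.0336]
shaker [ 0.6126 -0.0519]
tt [ 0.6013 -0.0043]
axis 25.126299601127755 0.0511126955614428
tub jar 0.08077240499170497
shaker jar 0.07766212453210569
tub shaker 0.09620322659436811
perp 27.32036042287133
board ((0.39772358536720276, -0.22711272537708282), (0.1790803074836731, 0.11649194359779358), 89.636474609375)
```

Request:
arm_command --commands '[-10, 0, 0, 9.4, 100, -10, 0, 0, 9.4, 100, -10, 0, 0, 9.4, 100, -10, 0, 0, 9.4, 100, 0, 0, 0, 0, 100]'

```text
clock: 0.82
tool_pos: [0.3003, 0.6034, 0.2653]
orientation: [44.3, 89.8, -110.8]
force: [0.7, 0.9, -0.4]
opening: 0.0873
```

```bash
python3 -c "
from h import *
to(.55,.035,.28,26)"
```

```text
at [0.3003 0.6034 0.2653] jaw -155.1 shift [-12.8 620.7  12.4] turn about tool x -1.1 open 0.0873 F [ 0.7  0.9 -0.4] t 0.82 j6 -55 tilt [-0.001 -0.004 -1.   ]
```

Request:
arm_command --commands '[-2, 60, 0, -1, 100, -2, 60, 1, 0, 100, -2, 60, 1, 0, 100, -2, 60, 1, 0, 100, -2, 60, 1, 0, 100]'

```text
clock: 1.45
tool_pos: [0.4299, 0.3272, 0.2718]
orientation: [38.7, 89.5, -113.8]
force: [1.5, -0.3, 0.1]
opening: 0.0876
```

Request:
arm_command --commands '[0, 60, 1, 0, 100, 0, 60, 1, 0, 100, 0, 60, 1, 0, 100, 0, 60, 1, 0, 100, 0, 30, 1, 0, 100]'

```text
clock: 2.08
tool_pos: [0.5542, 0.0762, 0.2717]
orientation: [31.9, 89.4, -119.3]
force: [0.6, -0.2, -0.6]
opening: 0.0874
```

```bash
python3 -c "
from h import *
to(.55,.035,.28,26)
s=snapshot('wrist');cv2.imwrite('pics/w1.png',s['frame']);print(s['fov_y'],s['cx'],s['cy'],s['dist']);print(np.round(s['world_to_cam'],3))"
```

```text
at [0.5542 0.0762 0.2717] jaw -151.2 shift [-8.  34.1 23.6] turn about tool x 2.8 open 0.0874 F [ 0.6 -0.2 -0.6] t 2.08 j6 1 tilt [-0.005 -0.008 -1.   ]
65.22988331186845 319.4210851847904 244.4255220278956 [-0.03360576  0.          0.          0.          0.        ]
[[-0.876 -0.482  0.007  0.52 ]
 [ 0.463 -0.844 -0.27  -0.146]
 [ 0.136 -0.233  0.963 -0.491]
 [ 0.     0.     0.     1.   ]]
```

View pics/w1.png

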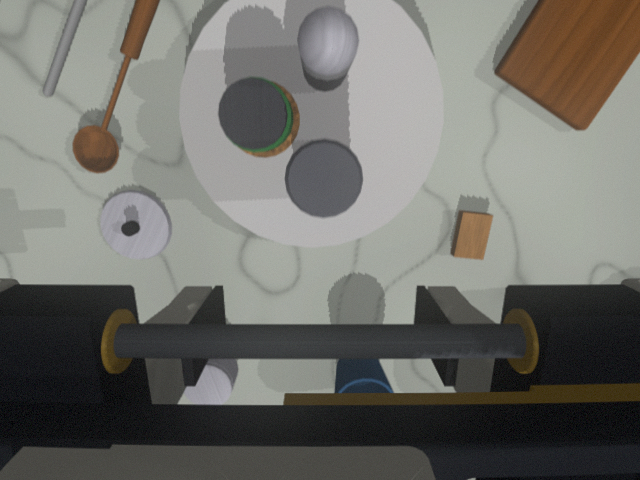

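Run:
```python
from h import *
s=snapshot('wrist');f=s['frame'];g=cv2.cvtColor(cv2.medianBlur(f,3),6);h=cv2.cvtColor(f,40)
print([int(g[p[1],p[0]]) for p in [(324,179),(250,115),(328,20),(330,100),(400,160),(328,70)]])
def blob(m,seed,z):
    n,l=cv2.connectedComponents(m.astype(np.uint8));k=(l==l[seed[1],seed[0]]).astype(np.uint8)
    c=max(cv2.findContours(k,0,1)[0],key=cv2.contourArea).reshape(-1,2);return circ(ray(s,c,z))
lid=(g<100)&(h[...,1]<60);lid[:, :]&=True
print("tub",blob(lid,(324,179),.145),"jar",blob(lid,(250,115),.087))
# turntable: fit rim from edges by radial search
e=cv2.Canny(cv2.medianBlur(f,5),25,60);ys,xs=np.nonzero(e[:260]);W=ray(s,np.c_[xs,ys],.03)[:,:2]
c=np.array([.6013,-.0043])
for _ in range(4):
    r=np.hypot(*(W-c).T);Q=W[abs(r-.135)<(.01 if _==0 else .004)];q=circ(Q);c=q[:2]
print("tt",q,len(Q))
d=blob(lid,(250,115),.087)[:2]-c;print(np.degrees(np.arctan2(d[1],d[0])),np.hypot(*d))
# shaker: silhouette edges midline at mid wall
to(.5684,.0336,.28,26)
```

```text
[94, 72, 130, 133, 181, 153]
tub [5.722e-01 3.590e-02 2.860e-02 2.000e-04] jar [6.493e-01 2.140e-02 2.940e-02 3.000e-04]
tt [ 6.041e-01 -1.000e-03  1.343e-01  3.000e-04] 854
26.3618755056116 0.05044601074416095
at [0.5542 0.0761 0.2714] jaw -151.3 shift [-8.3 44.1  8. ] turn about tool x 2.7 open 0.0877 F [ 0.4  0.4 -0.1] t 2.17 j6 1 tilt [-0.005 -0.009 -1.   ]
```

Request:
arm_command --commands '[10, 22, 4, 2.5, 100, 10, 18, 4, 0, 100, 0, 0, 0, 0, 100]'

```text
clock: 2.55
tool_pos: [0.5651, 0.0359, 0.2495]
orientation: [24.7, 89.4, -128.6]
force: [0.0, 0.3, 0.3]
opening: 0.0876
```

```bash
python3 -c "
from h import *
to(.570,.035,.108,26)
s=snapshot('wrist');cv2.imwrite('pics/w2.png',s['frame'])
print(proj(s,[[.572,.0359,.145],[.5684,.0336,.145]]))"
```

```text
at [0.5651 0.0359 0.2495] jaw -153.4 shift [141.5   2.4  -5.4] turn about tool x 0.6 open 0.0876 F [0.  0.3 0.3] t 2.55 j6 3 tilt [-0.007 -0.009 -1.   ]
[[309.70216421 239.45746872]
 [315.5648711  238.85746499]]
```

View pics/w2.png

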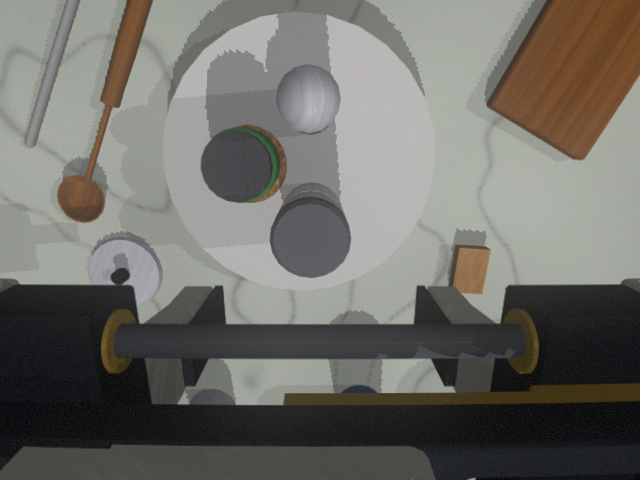

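Request:
arm_command --commands '[30, 2.5, -6, 0.6, 100, 35, 0, 0, 0, 100, 35, 0, 0, 0, 100, 30, 0, 0, 0, 100, 0, 0, 0, 0, 100]'

```text
clock: 3.22
tool_pos: [0.5726, 0.0399, 0.1193]
orientation: [58.8, 89.6, -94.5]
force: [0.6, 0.6, 0.4]
opening: 0.088
```

```bash
python3 -c "
from h import *
to(.5705,.035,.108,26)"
```

```text
at [0.5726 0.0399 0.1193] jaw -153.3 shift [11.3  3.4  4. ] turn about tool x 0.7 open 0.0880 F [0.6 0.6 0.4] t 3.23 j6 3 tilt [-0.001 -0.006 -1.   ]
```

Request:
arm_command --commands '[11, 3.4, 4, 0.7, 100, 0, 0, 0, 0, 100, 0, 0, 0, 0, 100]'

```text
clock: 3.6
tool_pos: [0.5724, 0.036, 0.1111]
orientation: [103.2, 89.6, -50.7]
force: [-0.9, -0.4, -0.9]
opening: 0.0877
```

```bash
python3 -c "
from h import *
to(.5705,.035,.108,26)
to(.5705,.035,.108,26)"
```

```text
at [0.5724 0.036  0.1111] jaw -153.9 shift [3.1 0.  2.1] turn about tool x 0.1 open 0.0877 F [-0.9 -0.4 -0.9] t 3.60 j6 2 tilt [ 0.004 -0.005 -1.   ]
at [0.5724 0.036  0.1111] jaw -153.9 shift [3.1 0.  2.1] turn about tool x 0.1 open 0.0877 F [-0.9 -0.4 -0.9] t 3.60 j6 2 tilt [ 0.004 -0.005 -1.   ]
```

Request:
arm_command --commands '[2, 0, 0, 0, 0, 0, 0, 0, 0, 0, 0, 0, 0, 0, 0, 0, 0, 0, 0, 0, 0, 0, 0, 0, 0]'

```text
clock: 4.22
tool_pos: [0.573, 0.0361, 0.1104]
orientation: [119.4, 89.6, -34.5]
force: [-0.1, -0.2, -0.1]
opening: 0.0591
```

```bash
python3 -c "
from h import *
to(.5705,.035,.108,26)"
```

```text
at [0.573  0.0361 0.1104] jaw -153.9 shift [ 2.4 -0.2  2.8] turn about tool x 0.1 open 0.0591 F [-0.1 -0.2 -0.1] t 4.22 j6 2 tilt [ 0.006 -0.004 -1.   ]
```

Request:
arm_command --commands '[-30, 0, 0, 0, 0, -40, 0, 0, 0, 0, -40, 0, 0, 0, 0, -40, 0, 0, 0, 0, 0, 0, 0, 0, 0]'

```text
clock: 4.85
tool_pos: [0.5709, 0.0366, 0.2629]
orientation: [83.6, 89.7, -70.4]
force: [-0.7, -0.3, -2.4]
opening: 0.0597
```

```bash
python3 -c "
from h import *
to(.397,-.179,.26,26)"
```

```text
at [0.5709 0.0366 0.2629] jaw -154.0 shift [  3.8 117.4 250.9] turn about tool x 0.0 open 0.0597 F [-0.7 -0.3 -2.4] t 4.85 j6 2 tilt [ 0.002 -0.006 -1.   ]
```

Request:
arm_command --commands '[0, 20, 42, 0, 0, 0, 20, 42, 0, 0, 0, 20, 42, 0, 0, 0, 20, 42, 0, 0, 0, 20, 42, 0, 0]'

```text
clock: 5.48
tool_pos: [0.4209, -0.1479, 0.2584]
orientation: [17.7, 89.6, -136.0]
force: [1.9, -0.8, -1.8]
opening: 0.0592
```

Request:
arm_command --commands '[0, 9, 20, 0, 0, 0, 0, 0, 0, 0]'

```text
clock: 5.72
tool_pos: [0.4033, -0.1667, 0.2571]
orientation: [4.3, 89.5, -149.7]
force: [0.7, 0.5, -1.4]
opening: 0.0597
```

```bash
python3 -c "
from h import *
to(.397,-.179,.0984,26)"
```

```text
at [ 0.4033 -0.1667  0.2571] jaw -154.0 shift [158.8   8.2   9.7] turn about tool x 0.0 open 0.0597 F [ 0.7  0.5 -1.4] t 5.72 j6 22 tilt [-0.007 -0.004 -1.   ]
```

Request:
arm_command --commands '[30, 8, 10, 0, 0, 40, 0, 0, 0, 0, 40, 0, 0, 0, 0, 30, 0, 0, 0, 0, 0, 0, 0, 0, 0]'

```text
clock: 6.35
tool_pos: [0.3979, -0.1771, 0.1116]
orientation: [-2.2, 89.5, -156.2]
force: [-0.4, 0.5, -1.2]
opening: 0.0597
```

```bash
python3 -c "
from h import *
to(.397,-.179,.0984,26)"
```

```text
at [ 0.3979 -0.1771  0.1116] jaw -153.9 shift [13.3  1.3  1.5] turn about tool x 0.1 open 0.0597 F [-0.4  0.5 -1.2] t 6.35 j6 24 tilt [-0.008 -0.004 -1.   ]
```

Request:
arm_command --commands '[6, 1, 1, 0, 0, 4, 0, 0, 0, 0, 2, 0, 0, 0, 0, 2, 0, 0, 0, 0]'

```text
clock: 6.85
tool_pos: [0.4003, -0.1782, 0.0998]
orientation: [26.7, 89.7, -127.2]
force: [-0.1, -0.3, -1.6]
opening: 0.0594
```

```bash
python3 -c "
from h import *
to(.397,-.179,.0984,26)"
```

```text
at [ 0.4003 -0.1782  0.0998] jaw -153.9 shift [ 1.4 -0.8  3.3] turn about tool x 0.1 open 0.0594 F [-0.1 -0.3 -1.6] t 6.85 j6 24 tilt [-0.003 -0.004 -1.   ]
```

Request:
arm_command --commands '[1.5, 0, 1, 0, 0, 1, 0, 0, 0, 0, 1, 0, 0, 0, 0]'

```text
clock: 7.22
tool_pos: [0.4, -0.1794, 0.0984]
orientation: [50.8, 89.7, -103.0]
force: [-4.5, 2.0, 13.1]
opening: 0.0598
```

```bash
python3 -c "
from h import *
to(.397,-.179,.0984,26)"
```

```text
at [ 0.4    -0.1794  0.0984] jaw -153.8 shift [ 0.  -1.7  2.5] turn about tool x 0.2 open 0.0598 F [-4.5  2.  13.1] t 7.22 j6 24 tilt [-0.001 -0.005 -1.   ]
```

Request:
arm_command --commands '[0, 0, 0, 0, 100, 0, 0, 0, 0, 100, 0, 0, 0, 0, 100, 0, 0, 0, 0, 100, 0, 0, 0, 0, 100]'

```text
clock: 7.85
tool_pos: [0.4005, -0.1795, 0.099]
orientation: [67.0, 89.7, -86.8]
force: [0.1, -0.2, 0.5]
opening: 0.0875
```

```bash
python3 -c "
from h import *
to(.6126,-.0519,.24,26)"
```

```text
at [ 0.4005 -0.1795  0.099 ] jaw -153.8 shift [-141.7  -20.2 -246.4] turn about tool x 0.2 open 0.0875 F [ 0.1 -0.2  0.5] t 7.85 j6 24 tilt [ 0.    -0.006 -1.   ]
```

Request:
arm_command --commands '[-20, 0, 0, 0, 100, -40, 0, 0, 0, 100, -40, 0, 0, 0, 100, -40, 0, 0, 0, 100, 0, 0, 0, 0, 100]'

```text
clock: 8.48
tool_pos: [0.3999, -0.1788, 0.2426]
orientation: [43.0, 89.6, -110.8]
force: [-0.1, -0.9, -0.8]
opening: 0.0878
```

```bash
python3 -c "
from h import *
to(.60,-.055,.24,26)"
```

```text
at [ 0.3999 -0.1788  0.2426] jaw -153.8 shift [   1.5  -22.8 -234.2] turn about tool x 0.2 open 0.0878 F [-0.1 -0.9 -0.8] t 8.47 j6 24 tilt [-0.002 -0.006 -1.   ]
```

Request:
arm_command --commands '[0, -4, -45, 0, 100, 0, -4, -45, 0, 100, 0, -4, -45, 0, 100, 0, -5, -45, 0, 100, 0, -5, -40, 0, 100]'

```text
clock: 9.1
tool_pos: [0.5898, -0.0597, 0.2387]
orientation: [23.9, 89.6, -130.1]
force: [0.2, 0.8, 0.4]
opening: 0.0877
```

Request:
arm_command --commands '[0, 0, -8, 0, 100, 0, 0, 0, 0, 100]'

```text
clock: 9.35
tool_pos: [0.5976, -0.0548, 0.2351]
orientation: [5.6, 89.4, -148.3]
force: [-0.4, 0.6, 0.2]
opening: 0.0872
```

Run:
```python
from h import *
to(.6126,-.0519,.11,26)
s=snapshot('wrist');cv2.imwrite('pics/w3.png',s['frame'])
print(proj(s,[[.6126,-.0519,.138],[.6126,-.0519,.155]]))
```

```text
at [ 0.5976 -0.0548  0.2351] jaw -153.9 shift [125.    3.9 -16. ] turn about tool x 0.1 open 0.0872 F [-0.4  0.6  0.2] t 9.35 j6 12 tilt [-0.009 -0.006 -1.   ]
[[297.36253356 240.44422432]
 [296.1587989  247.22153215]]
```

View pics/w3.png

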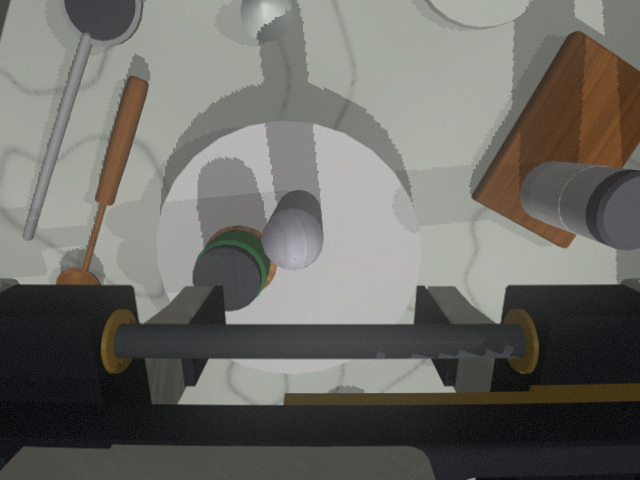

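Request:
arm_command --commands '[20, 3.5, -17.5, 0, 100, 30, 0, 0, 0, 100, 35, 0, 0, 0, 100, 30, 0, 0, 0, 100, 0, 0, 0, 0, 100]'

```text
clock: 10.02
tool_pos: [0.6099, -0.0546, 0.1196]
orientation: [10.7, 89.6, -143.4]
force: [-0.4, 0.8, 1.2]
opening: 0.0874
```

```bash
python3 -c "
from h import *
to(.615,-.050,.103,26)"
```

```text
at [ 0.6099 -0.0546  0.1196] jaw -154.2 shift [16.5 -2.  -6.7] turn about tool x -0.2 open 0.0874 F [-0.4  0.8  1.2] t 10.03 j6 12 tilt [-0.006 -0.005 -1.   ]
```

Request:
arm_command --commands '[14, -2, -7, 0, 100, 3, 0, 0, 0, 100, 0, 0, 0, 0, 100]'

```text
clock: 10.4
tool_pos: [0.617, -0.05, 0.1051]
orientation: [47.3, 89.8, -106.9]
force: [-0.6, -0.4, -0.4]
opening: 0.088
```

```bash
python3 -c "
from h import *
to(.615,-.050,.103,26)"
```

```text
at [ 0.617  -0.05    0.1051] jaw -154.2 shift [ 2.1 -0.8  1.8] turn about tool x -0.2 open 0.0880 F [-0.6 -0.4 -0.4] t 10.40 j6 12 tilt [-0.001 -0.004 -1.   ]
```

Request:
arm_command --commands '[0, 0, 0.5, 0, 0, 0, 0, 0, 0, 0, 0, 0, 0, 0, 0, 0, 0, 0, 0, 0, 0, 0, 0, 0, 0]'

```text
clock: 11.02
tool_pos: [0.6172, -0.0501, 0.1067]
orientation: [78.2, 89.8, -75.9]
force: [-2.4, -1.0, -0.4]
opening: 0.0432
```

Request:
arm_command --commands '[0, 0, 0, 0, 0]'

```text
clock: 11.15
tool_pos: [0.6171, -0.05, 0.1067]
orientation: [77.4, 89.8, -76.8]
force: [-0.6, -0.2, -0.2]
opening: 0.0428
```

```bash
python3 -c "
from h import *
to(.615,-.050,.103,26)"
```

```text
at [ 0.6171 -0.05    0.1067] jaw -154.1 shift [ 3.7 -1.   1.9] turn about tool x -0.1 open 0.0428 F [-0.6 -0.2 -0.2] t 11.15 j6 12 tilt [ 0.001 -0.004 -1.   ]
```

Request:
arm_command --commands '[-30, 0, 0, 0, 0, -40, 0, 0, 0, 0, -40, 0, 0, 0, 0, -40, 0, 0, 0, 0, 0, 0, 0, 0, 0]'

```text
clock: 11.78
tool_pos: [0.6153, -0.0495, 0.258]
orientation: [9.4, 89.6, -144.8]
force: [-0.8, 0.7, -2.7]
opening: 0.0431
```

```bash
python3 -c "
from h import *
to(.398,-.275,.26,26)"
```

```text
at [ 0.6153 -0.0495  0.258 ] jaw -154.2 shift [1.000e-01 1.085e+02 2.938e+02] turn about tool x -0.2 open 0.0431 F [-0.8  0.7 -2.7] t 11.78 j6 12 tilt [-0.006 -0.004 -1.   ]
```

Request:
arm_command --commands '[0, 16, 43, 0, 0, 0, 16, 43, 0, 0, 0, 16, 43, 0, 0, 0, 16, 43, 0, 0, 0, 16, 43, 0, 0]'

```text
clock: 12.4
tool_pos: [0.4503, -0.2163, 0.2524]
orientation: [-20.7, 89.1, -174.7]
force: [-0.6, -0.9, -2.9]
opening: 0.0428
```

Request:
arm_command --commands '[0, 16, 42, 0, 0, 0, 8, 25, 0, 0, 0, 0, 0, 0, 0]'

```text
clock: 12.78
tool_pos: [0.3944, -0.2692, 0.2497]
orientation: [-29.2, 88.8, 176.5]
force: [0.5, 0.1, -2.3]
opening: 0.043
```

```bash
python3 -c "
from h import *
to(.398,-.275,.0947,26)"
```

```text
at [ 0.3944 -0.2692  0.2497] jaw -154.2 shift [154.9   8.4  -3.5] turn about tool x -0.2 open 0.0430 F [ 0.5  0.1 -2.3] t 12.78 j6 36 tilt [-0.021  0.001 -1.   ]
```

Request:
arm_command --commands '[30, 8, -2, 0, 0, 40, 0, 0, 0, 0, 40, 0, 0, 0, 0, 30, 0, 0, 0, 0, 0, 0, 0, 0, 0]'

```text
clock: 13.4
tool_pos: [0.3963, -0.2735, 0.1027]
orientation: [-33.8, 88.6, 172.0]
force: [-0.1, -0.9, -0.4]
opening: 0.0433
```

```bash
python3 -c "
from h import *
to(.398,-.275,.0947,26)"
```

```text
at [ 0.3963 -0.2735  0.1027] jaw -154.2 shift [ 7.9  2.2 -1. ] turn about tool x -0.2 open 0.0433 F [-0.1 -0.9 -0.4] t 13.40 j6 37 tilt [-0.024  0.003 -1.   ]
```

Request:
arm_command --commands '[1, 2, -1, 0, 0, 1, 0, 0, 0, 0, 1, 0, 0, 0, 0, 0, 0, 0, 0, 0, 1, 0, 0, 0, 0]'

```text
clock: 14.02
tool_pos: [0.4011, -0.2753, 0.1021]
orientation: [-30.6, 89.0, 175.2]
force: [-1.1, 0.0, -2.0]
opening: 0.0434
```

```bash
python3 -c "
from h import *
to(.398,-.275,.0947,26)"
```

```text
at [ 0.4011 -0.2753  0.1021] jaw -154.2 shift [ 7.4 -1.5  2.6] turn about tool x -0.2 open 0.0434 F [-1.1  0.  -2. ] t 14.03 j6 37 tilt [-0.018  0.001 -1.   ]
```

Request:
arm_command --commands '[2, -0.5, 1, 0, 0, 2, 0, 0, 0, 0, 2, 0, 1, 0, 0, 2, 0, 0, 0, 0, 2, 0, 0, 0, 0]'

```text
clock: 14.65
tool_pos: [0.3993, -0.2771, 0.0947]
orientation: [-20.7, 89.0, -174.8]
force: [-7.8, 2.7, 28.3]
opening: 0.0429
```

```bash
python3 -c "
from h import *
to(.398,-.275,.0947,26)"
```

```text
at [ 0.3993 -0.2771  0.0947] jaw -154.1 shift [ 0.  -2.5  0.2] turn about tool x -0.1 open 0.0429 F [-7.8  2.7 28.3] t 14.65 j6 37 tilt [-0.017 -0.002 -1.   ]
```

Contact. Release, then rise.

Request:
arm_command --commands '[-1, 0, 0, 0, 0, 0, 0, 0, 0, 100, 0, 0, 0, 0, 100, 0, 0, 0, 0, 100, 0, 0, 0, 0, 100]'

```text
clock: 15.28
tool_pos: [0.3999, -0.2774, 0.096]
orientation: [-18.6, 89.1, -172.7]
force: [0.4, 0.7, -0.2]
opening: 0.0773
```

```bash
python3 -c "
from h import *
to(.398,-.275,.0947,26)"
```

```text
at [ 0.3999 -0.2774  0.096 ] jaw -154.1 shift [ 1.3 -3.   0.6] turn about tool x -0.1 open 0.0773 F [ 0.4  0.7 -0.2] t 15.28 j6 37 tilt [-0.016 -0.002 -1.   ]
```

Request:
arm_command --commands '[-20, 0, 0, 0, 100, -40, 0, 0, 0, 100, -40, 0, 0, 0, 100, -30, 0, 0, 0, 100, 0, 0, 0, 0, 100]'

```text
clock: 15.9
tool_pos: [0.4016, -0.277, 0.2291]
orientation: [-20.7, 88.9, -174.8]
force: [0.0, -0.0, -0.6]
opening: 0.0877
```

Run:
```python
from h import *
to(.640,.017,.22,26)
s=snapshot('top');cv2.imwrite('pics/t2.png',np.uint8(255*(s['frame']/255.)**.6)[110:380,100:640]);np.save('t2.npy',s['frame'])
```

```text
at [ 0.4016 -0.277   0.2291] jaw -154.1 shift [   4.3 -160.1 -343.1] turn about tool x -0.1 open 0.0877 F [ 0.  -0.  -0.6] t 15.90 j6 37 tilt [-0.018 -0.002 -1.   ]
```

View pics/t2.png

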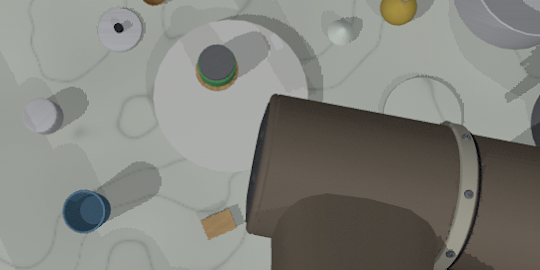

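Request:
arm_command --commands '[0, -20, -42, 0, 100, 0, -20, -42, 0, 100, 0, -20, -42, 0, 100, 0, -20, -42, 0, 100, 0, -20, -42, 0, 100]'

```text
clock: 16.58
tool_pos: [0.5458, -0.0916, 0.2189]
orientation: [-25.8, 88.4, 179.7]
force: [0.2, -0.1, -0.4]
opening: 0.0878
```

Request:
arm_command --commands '[0, -20, -42, 0, 100, 0, -20, -42, 0, 100, 0, -9, -19, 0, 100, 0, 0, 0, 0, 100, 0, 0, 0, 0, 100]'

```text
clock: 17.2
tool_pos: [0.6176, 0.0018, 0.2092]
orientation: [-22.8, 87.8, -177.1]
force: [0.5, -0.3, -0.5]
opening: 0.0877
```

Run:
```python
from h import *
to(.649,.020,.2,26)
s=snapshot('wrist');f=s['frame'];cv2.imwrite('pics/w4.png',f);g=cv2.cvtColor(cv2.medianBlur(f,3),6);h=cv2.cvtColor(f,40)
p=proj(s,[[.649,.020,.087]])[0];print(p)
lid=((g<100)&(h[...,1]<60)).astype(np.uint8);n,l=cv2.connectedComponents(lid);k=(l==l[int(p[1]),int(p[0])]).astype(np.uint8)
c=max(cv2.findContours(k,0,1)[0],key=cv2.contourArea).reshape(-1,2);print("jar",circ(ray(s,c,.087)))
```

```text
at [0.6176 0.0018 0.2092] jaw -154.3 shift [  7.9  -2.6 -36.5] turn about tool x -0.3 open 0.0877 F [ 0.5 -0.3 -0.5] t 17.20 j6 8 tilt [-0.039 -0.002 -0.999]
[267.00564196 238.2701501 ]
jar [6.50e-01 2.02e-02 2.97e-02 2.00e-04]
```

View pics/w4.png

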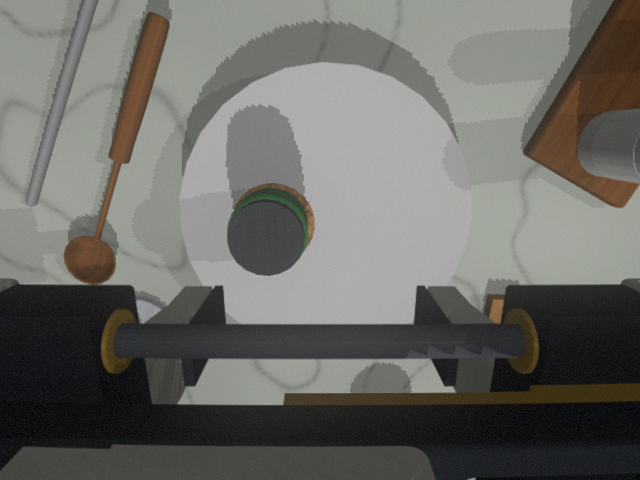

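Request:
arm_command --commands '[0, 0, -9, 0, 100, 0, -1, -9, 0, 100, 0, 0, -9, 0, 100, 0, -1, -9, 0, 100, 0, 0, 0, 0, 100]'

```text
clock: 17.88
tool_pos: [0.651, 0.0184, 0.2089]
orientation: [-23.4, 87.9, -177.9]
force: [-0.6, 0.2, 0.5]
opening: 0.0875
```

Request:
arm_command --commands '[0, 0, 0, 0, 100, 0, 0, 0, 0, 100, 0, 0, 0, 0, 100, 0, 0, 0, 0, 100, 0, 0, 0, 0, 100]'

```text
clock: 18.5
tool_pos: [0.6505, 0.0183, 0.2091]
orientation: [-23.5, 87.9, -177.9]
force: [1.4, 0.3, 0.0]
opening: 0.088
```

```bash
python3 -c "
from h import *
to(.649,.020,.043,26)"
```

```text
at [0.6505 0.0183 0.2091] jaw -154.4 shift [166.    0.3  -5.1] turn about tool x -0.4 open 0.0880 F [1.4 0.3 0. ] t 18.50 j6 7 tilt [-0.037 -0.001 -0.999]
```

Request:
arm_command --commands '[10, 0, -2, 0, 100, 10, 0, -3, 0, 100, 10, 0, 0, 0, 100, 10, 0, 0, 0, 100, 10, 0, 0, 0, 100]'

```text
clock: 19.12
tool_pos: [0.6532, 0.0206, 0.1552]
orientation: [-23.7, 87.8, -178.1]
force: [-0.6, 0.3, 0.3]
opening: 0.0876
```

```bash
python3 -c "
from h import *
to(.649,.020,.043,26)"
```

```text
at [0.6532 0.0206 0.1552] jaw -154.4 shift [1.123e+02 4.000e-01 1.000e-01] turn about tool x -0.4 open 0.0876 F [-0.6  0.3  0.3] t 19.12 j6 7 tilt [-0.038 -0.001 -0.999]
```

Request:
arm_command --commands '[4, 0, 0, 0, 100, 4, 0, 0, 0, 100, 4, 0, 0, 0, 100, 4, 0, 0, 0, 100, 4, 0, 0, 0, 100]'

```text
clock: 19.75
tool_pos: [0.6524, 0.0205, 0.1337]
orientation: [-23.5, 87.8, -178.0]
force: [0.8, 0.2, -0.2]
opening: 0.0876
```

```bash
python3 -c "
from h import *
to(.649,.020,.043,26)"
```

```text
at [0.6524 0.0205 0.1337] jaw -154.4 shift [90.8  0.3  0.1] turn about tool x -0.4 open 0.0876 F [ 0.8  0.2 -0.2] t 19.75 j6 7 tilt [-0.038 -0.001 -0.999]
```

Request:
arm_command --commands '[-12, 0, 0, 0, 100, -12, 0, 0, 0, 100, -12, 0, 0, 0, 100, -12, 0, 0, 0, 100, -12, 0, 0, 0, 100]'

```text
clock: 20.38
tool_pos: [0.6551, 0.0205, 0.1985]
orientation: [-23.4, 87.9, -177.8]
force: [-0.6, -0.9, 0.7]
opening: 0.0879
```

Request:
arm_command --commands '[-12, 0, 0, 0, 100, -12, 0, 0, 0, 100, -12, 0, 0, 0, 100, -12, 0, 0, 0, 100, 0, 0, 0, 0, 100]'

```text
clock: 21.0
tool_pos: [0.6575, 0.0206, 0.2516]
orientation: [-24.2, 88.0, -178.6]
force: [0.2, 0.8, 0.3]
opening: 0.0875
```

```bash
python3 -c "
from h import *
to(.649,.020,.043,26)"
```

```text
at [0.6575 0.0206 0.2516] jaw -154.4 shift [ 2.087e+02 -2.000e-01  1.400e+00] turn about tool x -0.4 open 0.0875 F [0.2 0.8 0.3] t 21.00 j6 7 tilt [-0.034 -0.001 -0.999]
```

Request:
arm_command --commands '[50, 0, 0, 0, 100, 50, 0, 0, 0, 100, 0, 0, 0, 0, 100, 0, 0, 0, 0, 100, 0, 0, 0, 0, 100]'

```text
clock: 21.62
tool_pos: [0.6559, 0.0208, 0.1531]
orientation: [-24.8, 88.3, -179.2]
force: [-0.5, 0.7, 0.4]
opening: 0.0874
```

```bash
python3 -c "
from h import *
to(.649,.020,.043,26)"
```

```text
at [0.6559 0.0208 0.1531] jaw -154.4 shift [110.2  -0.9   3.6] turn about tool x -0.4 open 0.0874 F [-0.5  0.7  0.4] t 21.62 j6 7 tilt [-0.03 -0.   -1.  ]
```

Request:
arm_command --commands '[-12, 0, 0, 0, 100, -12, 0, 0, 0, 100, -12, 0, 0, 0, 100, -12, 0, 0, 0, 100, -12, 0, 0, 0, 100]'

```text
clock: 22.25
tool_pos: [0.6592, 0.021, 0.2214]
orientation: [-27.5, 88.6, 178.1]
force: [0.1, -0.4, 0.6]
opening: 0.0877
```

Request:
arm_command --commands '[-12, 0, 0, 0, 100, -12, 0, 0, 0, 100, -12, 0, 0, 0, 100, -10, 0, 0, 0, 100, 0, 0, 0, 0, 100]'

```text
clock: 22.88
tool_pos: [0.6609, 0.0209, 0.2719]
orientation: [-28.5, 88.7, 177.1]
force: [0.2, -0.1, 0.2]
opening: 0.0873
```

Request:
arm_command --commands '[50, 0, 0, 0, 100, 50, 0, 0, 0, 100, 0, 0, 0, 0, 100, 0, 0, 0, 0, 100, 0, 0, 0, 0, 100]'

```text
clock: 23.5
tool_pos: [0.6604, 0.0213, 0.1732]
orientation: [-30.3, 89.0, 175.3]
force: [-0.1, 0.5, 1.4]
opening: 0.0875
```

Request:
arm_command --commands '[-12, 0, 0, 0, 100, -12, 0, 0, 0, 100, -12, 0, 0, 0, 100, -12, 0, 0, 0, 100, -12, 0, 0, 0, 100]'

```text
clock: 24.12
tool_pos: [0.6629, 0.0213, 0.2416]
orientation: [-38.2, 89.3, 167.5]
force: [0.0, -0.2, 0.6]
opening: 0.0876
```

Request:
arm_command --commands '[-12, 0, 0, 0, 100, -12, 0, 0, 0, 100, -12, 0, 0, 0, 100, -10, 0, 0, 0, 100, 0, 0, 0, 0, 100]'

```text
clock: 24.75
tool_pos: [0.6638, 0.0212, 0.2921]
orientation: [-41.8, 89.4, 163.8]
force: [0.1, 0.4, -0.1]
opening: 0.0876
```

Request:
arm_command --commands '[50, 0, 0, 0, 100, 50, 0, 0, 0, 100, 0, 0, 0, 0, 100, 0, 0, 0, 0, 100, 0, 0, 0, 0, 100]'

```text
clock: 25.38
tool_pos: [0.6645, 0.0217, 0.1935]
orientation: [-53.5, 89.6, 152.2]
force: [0.5, -0.3, 0.4]
opening: 0.0878
```

```bash
python3 -c "
from h import *
to(.649,.020,.043,26)"
```

```text
at [0.6645 0.0217 0.1935] jaw -154.3 shift [150.5  -4.4  14.1] turn about tool x -0.3 open 0.0878 F [ 0.5 -0.3  0.4] t 25.38 j6 7 tilt [-0.006  0.003 -1.   ]
```

Request:
arm_command --commands '[8, -4, 7, 0, 100, 12, 0, 7, 0, 100, 15, 0, 0, 0, 100, 15, 0, 0, 0, 100, 0, 0, 0, 0, 100]'

```text
clock: 26.0
tool_pos: [0.6493, 0.0194, 0.1424]
orientation: [-79.4, 89.7, 126.3]
force: [-0.0, 0.6, 0.0]
opening: 0.0875
```

```bash
python3 -c "
from h import *
to(.6495,.0205,.043,26)"
```

```text
at [0.6493 0.0194 0.1424] jaw -154.3 shift [99.4 -0.4 -0.8] turn about tool x -0.3 open 0.0875 F [-0.   0.6  0. ] t 26.00 j6 7 tilt [-0.003  0.004 -1.   ]
```

Request:
arm_command --commands '[15, 0, 0, 0, 100, 18, 0, 0, 0, 100, 18, 0, 0, 0, 100, 18, 0, 0, 0, 100, 12, 0, 0, 0, 100]'

```text
clock: 26.62
tool_pos: [0.6502, 0.02, 0.057]
orientation: [-96.5, 89.7, 109.2]
force: [0.4, -0.6, 1.3]
opening: 0.0878
```

```bash
python3 -c "
from h import *
to(.6495,.0205,.042,26)"
```

```text
at [0.6502 0.02   0.057 ] jaw -154.3 shift [15.  -0.7  0.4] turn about tool x -0.3 open 0.0878 F [ 0.4 -0.6  1.3] t 26.62 j6 7 tilt [-0.002  0.005 -1.   ]
```

Request:
arm_command --commands '[10, -0.5, 0, 0, 100, 6, 0, 0, 0, 100, 0, 0, 0, 0, 100]'

```text
clock: 27.0
tool_pos: [0.6498, 0.0205, 0.0391]
orientation: [-81.5, 89.7, 124.2]
force: [0.4, 0.3, 1.3]
opening: 0.0875
```

Request:
arm_command --commands '[0, 0, 0, 0, 0, 0, 0, 0, 0, 0, 0, 0, 0, 0, 0, 0, 0, 0, 0, 0, 0, 0, 0, 0, 0]'

```text
clock: 27.62
tool_pos: [0.6505, 0.0207, 0.0404]
orientation: [-107.3, 89.7, 98.4]
force: [0.7, -1.0, -1.5]
opening: 0.0657
```

```bash
python3 -c "
from h import *
to(.6495,.0205,.039,26)"
```

```text
at [0.6505 0.0207 0.0404] jaw -154.3 shift [ 1.4 -0.3  0.9] turn about tool x -0.3 open 0.0657 F [ 0.7 -1.  -1.5] t 27.62 j6 7 tilt [-0.001  0.005 -1.   ]
```

Request:
arm_command --commands '[-10, 0, 0, 0, 0, -15, 0, 0, 0, 0, -20, 0, 0, 0, 0, -25, 0, 0, 0, 0, -25, 0, 0, 0, 0]'

```text
clock: 28.25
tool_pos: [0.649, 0.0198, 0.1394]
orientation: [-68.0, 89.7, 137.7]
force: [0.2, -0.8, -2.9]
opening: 0.0655
```

Request:
arm_command --commands '[-25, 0, 0, 0, 0, -25, 0, 0, 0, 0, -15, 0, 0, 0, 0, 0, 0, 0, 0, 0]'

```text
clock: 28.75
tool_pos: [0.6499, 0.0196, 0.2128]
orientation: [-135.5, 89.6, 70.2]
force: [0.3, 0.0, -3.1]
opening: 0.0658
```

Run:
```python
from h import *
to(.571,-.340,.2,26)
s=snapshot('top');f=cv2.imread('pics/top0.png')
e=cv2.Canny(cv2.medianBlur(f,3),20,50);e[:170]=0;e[280:]=0;ys,xs=np.nonzero(e[:,470:575]);W=ray(s,np.c_[xs+470,ys],.01)[:,:2]
c=np.array([.568,-.343])
for w in(.012,.006,.004,.004):
    r=np.hypot(*(W-c).T);Q=W[abs(r-.07)<w];q=circ(Q);c=q[:2]
print("slab top",q,len(Q))
```

```text
at [0.6499 0.0196 0.2128] jaw -154.3 shift [ 10.5 290.  227. ] turn about tool x -0.3 open 0.0658 F [ 0.3  0.  -3.1] t 28.75 j6 7 tilt [ 0.002  0.006 -1.   ]
slab top [ 5.678e-01 -3.433e-01  6.870e-02  4.000e-04] 235
```

Request:
arm_command --commands '[0, 19, 15, 0, 0, 0, 19, 15, 0, 0, 0, 19, 15, 0, 0, 0, 19, 15, 0, 0, 0, 19, 15, 0, 0]'

```text
clock: 29.42
tool_pos: [0.6185, -0.1053, 0.206]
orientation: [-58.6, 89.5, 147.1]
force: [-0.0, 0.6, -2.7]
opening: 0.0659
```

Request:
arm_command --commands '[0, 19, 15, 0, 0, 0, 19, 15, 0, 0, 0, 19, 15, 0, 0, 0, 10, 8, 0, 0, 0, 0, 0, 0, 0]'

```text
clock: 30.05
tool_pos: [0.5937, -0.1985, 0.2019]
orientation: [-45.5, 89.1, 159.7]
force: [-0.5, 0.2, -2.6]
opening: 0.0657
```

Run:
```python
from h import *
to(.571,-.340,.2,26)
s=snapshot('wrist');f=s['frame'];cv2.imwrite('pics/w5.png',f)
e=cv2.Canny(cv2.medianBlur(f,3),15,45);e[280:]=0;ys,xs=np.nonzero(e);W=ray(s,np.c_[xs,ys],.01)[:,:2]
c=np.array([.570,-.341])
for w in(.01,.006,.004,.004):
    r=np.hypot(*(W-c).T);Q=W[abs(r-.07)<w];q=circ(Q);c=q[:2]
print("slab wrist",q,len(Q),proj(s,[[q[0],q[1],.01]]))
# pad from top
t=snapshot('top');h=cv2.cvtColor(t['frame'],40);g=t['frame'];p=proj(t,[[.648,.018,.032]])[0].astype(int);print(p,h[p[1],p[0]])
m=((h[...,0]<25)&(h[...,1]>90)).astype(np.uint8);n,l=cv2.connectedComponents(m);k=(l==l[p[1],p[0]]).astype(np.uint8)
print("pad",circ(ray(t,max(cv2.findContours(k,0,1)[0],key=cv2.contourArea).reshape(-1,2),.032)))
```

```text
at [ 0.5937 -0.1985  0.2019] jaw -154.7 shift [  1.4 118.3  80.9] turn about tool x -0.7 open 0.0657 F [-0.5  0.2 -2.6] t 30.05 j6 26 tilt [-0.015  0.005 -1.   ]
slab wrist [ 5.685e-01 -3.414e-01  6.900e-02  3.000e-04] 691 [[413.7967874   82.20680813]]
[317 179] [15 61 59]
pad [0.5979 0.0216 0.5929 0.0138]
```

View pics/w5.png

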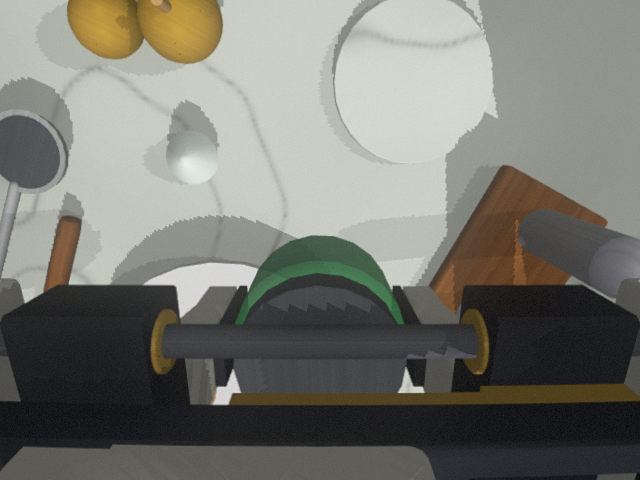

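Request:
arm_command --commands '[0, 12, 8, 0, 0, 0, 12, 8, 0, 0, 0, 12, 8, 0, 0, 0, 12, 8, 0, 0, 0, 12, 8, 0, 0]'

```text
clock: 30.78
tool_pos: [0.5839, -0.2712, 0.2018]
orientation: [-46.7, 89.1, 158.8]
force: [-0.2, 0.4, -2.3]
opening: 0.0657
```

Request:
arm_command --commands '[0, 12, 8, 0, 0, 0, 12, 8, 0, 0, 0, 12, 8, 0, 0, 0, 6, 4, 0, 0, 0, 0, 0, 0, 0]'

```text
clock: 31.4
tool_pos: [0.5757, -0.3263, 0.2012]
orientation: [-46.4, 89.1, 158.9]
force: [-0.6, 0.6, -1.9]
opening: 0.0655
```

Request:
arm_command --commands '[-12, 0, 0, 0, 0, -12, 0, 0, 0, 0, -12, 0, 0, 0, 0, -12, 0, 0, 0, 0, -12, 0, 0, 0, 0]'

```text
clock: 32.02
tool_pos: [0.5771, -0.3253, 0.2661]
orientation: [-47.2, 89.2, 158.3]
force: [0.5, 0.3, -3.9]
opening: 0.0655
```

Request:
arm_command --commands '[-12, 0, 0, 0, 0, -12, 0, 0, 0, 0, -12, 0, 0, 0, 0, -10, 0, 0, 0, 0, 0, 0, 0, 0, 0]'

```text
clock: 32.65
tool_pos: [0.5782, -0.3257, 0.3169]
orientation: [-48.0, 89.3, 157.5]
force: [0.4, 0.5, -3.0]
opening: 0.0654
```

Request:
arm_command --commands '[50, 0, 0, 0, 0, 50, 0, 0, 0, 0, 0, 0, 0, 0, 0, 0, 0, 0, 0, 0, 0, 0, 0, 0, 0]'

```text
clock: 33.28
tool_pos: [0.5785, -0.3261, 0.2184]
orientation: [-45.0, 89.5, 160.5]
force: [0.6, -0.9, -3.0]
opening: 0.0659
```

```bash
python3 -c "
from h import *
to(.569,-.3415,.0184,26)"
```

```text
at [ 0.5785 -0.3261  0.2184] jaw -154.5 shift [200.   10.9  14.1] turn about tool x -0.5 open 0.0659 F [ 0.6 -0.9 -3. ] t 33.27 j6 38 tilt [-0.007  0.003 -1.   ]
```

Request:
arm_command --commands '[40, 6, 7, 0, 0, 40, 5, 7, 0, 0, 40, 0, 0, 0, 0, 15, 0, 0, 0, 0, 15, 0, 0, 0, 0]'

```text
clock: 33.9
tool_pos: [0.5784, -0.3456, 0.0773]
orientation: [130.4, 89.3, -24.0]
force: [0.8, 0.3, -2.2]
opening: 0.0655
```

Request:
arm_command --commands '[10, 0, 0, 0, 0, 0, 0, 0, 0, 0]'

```text
clock: 34.15
tool_pos: [0.5793, -0.3458, 0.0677]
orientation: [130.2, 89.2, -24.1]
force: [0.5, 0.2, -2.8]
opening: 0.0656
```

```bash
python3 -c "
from h import *
to(.569,-.3415,.0184,26)"
```

```text
at [ 0.5793 -0.3458  0.0677] jaw -154.3 shift [49.1 -8.9  7.9] turn about tool x -0.3 open 0.0656 F [ 0.5  0.2 -2.8] t 34.15 j6 40 tilt [ 0.013 -0.006 -1.   ]
```

Request:
arm_command --commands '[-50, 0, 0, 0, 0, -50, 0, 0, 0, 0, 0, 0, 0, 0, 0, 0, 0, 0, 0, 0, 0, -4, 4, 0, 0]'

```text
clock: 34.78
tool_pos: [0.5736, -0.3435, 0.173]
orientation: [129.8, 89.0, -24.5]
force: [-0.2, 0.9, -2.9]
opening: 0.0654
```

Request:
arm_command --commands '[12, -5, 4, 0, 0, 12, 0, 0, 0, 0, 12, 0, 0, 0, 0, 12, 0, 0, 0, 0, 12, 0, 0, 0, 0]'

```text
clock: 35.4
tool_pos: [0.5663, -0.3403, 0.1058]
orientation: [127.8, 89.3, -26.5]
force: [0.9, -0.1, -2.9]
opening: 0.0658
```

Request:
arm_command --commands '[12, 0, 0, 0, 0, 12, 0, 0, 0, 0, 12, 0, 0, 0, 0, 8, 0, 0, 0, 0, 0, 0, 0, 0, 0]'

```text
clock: 36.02
tool_pos: [0.5664, -0.3405, 0.0571]
orientation: [125.1, 89.4, -29.3]
force: [0.7, 0.1, -3.1]
opening: 0.0652
```

```bash
python3 -c "
from h import *
to(.569,-.3415,.0184,26)"
```

```text
at [ 0.5664 -0.3405  0.0571] jaw -154.3 shift [38.7  1.8 -1.7] turn about tool x -0.3 open 0.0652 F [ 0.7  0.1 -3.1] t 36.02 j6 40 tilt [ 0.009 -0.005 -1.   ]
```

Request:
arm_command --commands '[8, 1, -1, 0, 0, 8, 1, -1, 0, 0, 8, 0, 0, 0, 0, 5, 0, 0, 0, 0, 0, 0, 0, 0, 0]'

```text
clock: 36.65
tool_pos: [0.5701, -0.3418, 0.0268]
orientation: [126.0, 89.3, -28.3]
force: [0.1, 0.1, -3.0]
opening: 0.066
```

```bash
python3 -c "
from h import *
to(.569,-.3415,.0184,26)"
```

```text
at [ 0.5701 -0.3418  0.0268] jaw -154.3 shift [ 8.4 -0.9  0.9] turn about tool x -0.3 open 0.0660 F [ 0.1  0.1 -3. ] t 36.65 j6 40 tilt [ 0.01  -0.006 -1.   ]
```

Request:
arm_command --commands '[3, 0, 0, 0, 0, 2, 0, 0, 0, 0, 1.5, 0, 0, 0, 0, 1.5, 0, 0, 0, 0, 1, 0, 0, 0, 0]'

```text
clock: 37.28
tool_pos: [0.5709, -0.3423, 0.0185]
orientation: [125.9, 89.2, -28.4]
force: [-2.1, 0.8, 4.7]
opening: 0.0658
```

```bash
python3 -c "
from h import *
to(.569,-.3415,.0184,26)"
```

```text
at [ 0.5709 -0.3423  0.0185] jaw -154.3 shift [ 0.1 -1.5  1.4] turn about tool x -0.3 open 0.0658 F [-2.1  0.8  4.7] t 37.27 j6 40 tilt [ 0.012 -0.006 -1.   ]
```

Request:
arm_command --commands '[0, 0, 0, 0, 100, 0, 0, 0, 0, 100, 0, 0, 0, 0, 100, 0, 0, 0, 0, 100, -8, 0, 0, 0, 100]'

```text
clock: 37.9
tool_pos: [0.5714, -0.3424, 0.0273]
orientation: [126.1, 89.2, -28.1]
force: [0.2, 0.2, -1.0]
opening: 0.0877
```

Request:
arm_command --commands '[-25, 0, 0, 0, 100, -30, 0, 0, 0, 100, -30, 0, 0, 0, 100, -30, 0, 0, 0, 100, -30, 0, 0, 0, 100]'

```text
clock: 38.52
tool_pos: [0.5684, -0.3411, 0.1772]
orientation: [122.6, 89.3, -31.6]
force: [0.3, 0.4, 0.5]
opening: 0.088
```

```bash
python3 -c "
from h import *
to(.57,.30,.2,26)"
```

```text
at [ 0.5684 -0.3411  0.1772] jaw -154.3 shift [ -26.9 -576.6 -280. ] turn about tool x -0.3 open 0.0880 F [0.3 0.4 0.5] t 38.52 j6 40 tilt [ 0.01  -0.006 -1.   ]
```

Request:
arm_command --commands '[-4, -40, -19, 0, 100, -4, -40, -19, 0, 100, -4, -40, -20, 0, 100, -4, -40, -20, 0, 100, -4, -40, -20, 0, 100]'

```text
clock: 39.15
tool_pos: [0.5711, -0.1157, 0.2026]
orientation: [130.7, 88.8, -23.9]
force: [0.7, 0.2, -0.9]
opening: 0.0875
```

Request:
arm_command --commands '[-2, -40, -20, 0, 100, -2, -40, -20, 0, 100, -2, -40, -20, 0, 100, 0, -40, -20, 0, 100, 0, -40, -20, 0, 100]'

```text
clock: 39.78
tool_pos: [0.5749, 0.1154, 0.212]
orientation: [139.5, 88.5, -15.0]
force: [0.1, 0.3, -0.2]
opening: 0.0875
```

Request:
arm_command --commands '[0, -40, -20, 0, 100, 0, -40, -20, 0, 100, 0, -30, -14, 0, 100, 0, 0, 0, 0, 100, 0, 0, 0, 0, 100]'

```text
clock: 40.4
tool_pos: [0.5754, 0.2449, 0.2143]
orientation: [144.4, 88.4, -9.9]
force: [-0.4, -0.2, 0.2]
opening: 0.0875
```

Run:
```python
from h import *
to(.572,.326,.2,26)
s=snapshot('wrist');cv2.imwrite('pics/w6.png',s['frame']);print(proj(s,[[.572,.326,.042],[.569,.323,.042]]))
```

```text
at [0.5754 0.2449 0.2143] jaw -154.3 shift [ 13.8 -74.8 -31.8] turn about tool x -0.3 open 0.0875 F [-0.4 -0.2  0.2] t 40.40 j6 -17 tilt [ 0.028 -0.005 -1.   ]
[[290.18670567 301.76181254]
 [294.33874615 300.4535327 ]]
```

View pics/w6.png

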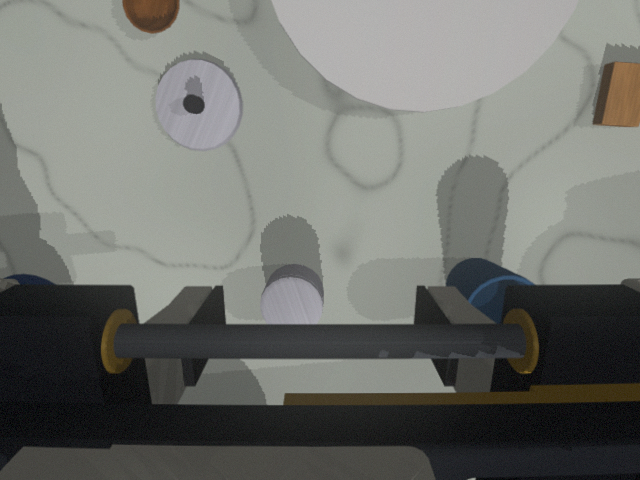

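Request:
arm_command --commands '[-50, 0, 0, 0, 100, -50, 0, 0, 0, 100, 0, 0, 0, 0, 100, 0, 0, 0, 0, 100, 12, -8, -4, 0, 100]'

```text
clock: 41.08
tool_pos: [0.5733, 0.2489, 0.3056]
orientation: [145.6, 88.3, -9.0]
force: [-0.5, 0.5, -0.3]
opening: 0.0875
```

Request:
arm_command --commands '[12, -9, -4, 0, 100, 12, -9, -4, 0, 100, 12, -9, -4, 0, 100, 12, -9, -4, 0, 100, 12, -9, -4, 0, 100]'

```text
clock: 41.7
tool_pos: [0.5722, 0.3008, 0.2364]
orientation: [134.0, 88.6, -20.6]
force: [-0.3, 0.0, 0.8]
opening: 0.0876
```

Request:
arm_command --commands '[12, -9, -4, 0, 100, 12, -9, -4, 0, 100, 12, 0, 0, 0, 100, 12, 0, 0, 0, 100, 0, 0, 0, 0, 100]'

```text
clock: 42.32
tool_pos: [0.5722, 0.3216, 0.1832]
orientation: [128.7, 88.6, -25.8]
force: [0.9, 0.5, -0.8]
opening: 0.0877
```

```bash
python3 -c "
from h import *
to(.5705,.3245,.2,26)"
```

```text
at [0.5722 0.3216 0.1832] jaw -154.6 shift [-16.9  -3.    0.1] turn about tool x -0.6 open 0.0877 F [ 0.9  0.5 -0.8] t 42.33 j6 -22 tilt [ 0.021 -0.01  -1.   ]
```

Request:
arm_command --commands '[-50, 0, 0, 0, 100, -50, 0, 0, 0, 100, 0, 0, 0, 0, 100, 0, 0, 0, 0, 100, 12, 0, 0, 0, 100]'

```text
clock: 42.95
tool_pos: [0.5712, 0.3212, 0.2753]
orientation: [134.1, 88.5, -20.6]
force: [-0.1, -0.2, -0.2]
opening: 0.0877
```

Request:
arm_command --commands '[12, 0, 0, 0, 100, 12, 0, 0, 0, 100, 12, 0, 0, 0, 100, 12, 0, 0, 0, 100, 12, 0, 0, 0, 100]'

```text
clock: 43.58
tool_pos: [0.5712, 0.3193, 0.2069]
orientation: [119.7, 88.7, -35.0]
force: [0.3, 0.7, 0.2]
opening: 0.0877
```

Request:
arm_command --commands '[12, 0, 0, 0, 100, 12, 0, 0, 0, 100, 12, 0, 0, 0, 100, 12, 0, 0, 0, 100, 0, 0, 0, 0, 100]'

```text
clock: 44.2
tool_pos: [0.5718, 0.3182, 0.1543]
orientation: [115.2, 88.7, -39.5]
force: [-1.1, 1.0, 0.3]
opening: 0.0876
```

```bash
python3 -c "
from h import *
to(.5705,.3245,.015,26)"
```

```text
at [0.5718 0.3182 0.1543] jaw -154.7 shift [ 1.391e+02 -9.100e+00 -1.000e-01] turn about tool x -0.7 open 0.0876 F [-1.1  1.   0.3] t 44.20 j6 -22 tilt [ 0.018 -0.015 -1.   ]
```

Request:
arm_command --commands '[20, -5, 0, -0.5, 100, 20, -4, 0, 0, 100, 20, 0, 0, 0, 100, 20, 0, 0, 0, 100, 0, 0, 0, 0, 100]'

```text
clock: 44.82
tool_pos: [0.5713, 0.327, 0.0749]
orientation: [126.7, 88.6, -27.4]
force: [-0.2, -0.6, 0.6]
opening: 0.0872
```

```bash
python3 -c "
from h import *
to(.5705,.3245,.009,26)"
```

```text
at [0.5713 0.327  0.0749] jaw -154.1 shift [65.9  0.5  2.8] turn about tool x -0.1 open 0.0872 F [-0.2 -0.6  0.6] t 44.83 j6 -23 tilt [ 0.022 -0.011 -1.   ]
```

Request:
arm_command --commands '[15, 0, 1, 0, 100, 15, 0, 1, 0, 100, 15, 0, 0, 0, 100, 10, 0, 0, 0, 100, 0, 0, 0, 0, 100]'

```text
clock: 45.45
tool_pos: [0.5717, 0.3262, 0.0181]
orientation: [132.1, 88.5, -22.0]
force: [-0.7, -0.4, 0.2]
opening: 0.0875
```

```bash
python3 -c "
from h import *
to(.5705,.3245,.009,26)"
```

```text
at [0.5717 0.3262 0.0181] jaw -154.1 shift [9.1 0.8 2. ] turn about tool x -0.1 open 0.0875 F [-0.7 -0.4  0.2] t 45.45 j6 -23 tilt [ 0.024 -0.01  -1.   ]
```

Request:
arm_command --commands '[5, 1, 2, 0, 100, 4, 0, 0, 0, 100, 0, 0, 0, 0, 0, 0, 0, 0, 0, 0, 0, 0, 0, 0, 0]'

```text
clock: 46.08
tool_pos: [0.5713, 0.3249, 0.0098]
orientation: [136.0, 88.4, -18.1]
force: [1.8, -0.4, -0.3]
opening: 0.0632
```

Request:
arm_command --commands '[0, 0, 0, 0, 0, 0, 0, 0, 0, 0]'

```text
clock: 46.32
tool_pos: [0.5713, 0.325, 0.0099]
orientation: [136.5, 88.4, -17.6]
force: [0.7, 0.9, -2.2]
opening: 0.0605
```

```bash
python3 -c "
from h import *
to(.5705,.3245,.009,26)"
```

```text
at [0.5713 0.325  0.0099] jaw -154.1 shift [0.9 0.1 0.9] turn about tool x -0.1 open 0.0605 F [ 0.7  0.9 -2.2] t 46.33 j6 -23 tilt [ 0.026 -0.008 -1.   ]
```

Request:
arm_command --commands '[-12, 0, 0, 0, 0, -12, 0, 0, 0, 0, -12, 0, 0, 0, 0, -20, 0, 0, 0, 0, -30, 0, 0, 0, 0]'

```text
clock: 46.95
tool_pos: [0.5678, 0.3247, 0.0989]
orientation: [129.5, 88.5, -24.6]
force: [0.9, 1.1, -1.5]
opening: 0.0604
```

Request:
arm_command --commands '[-40, 0, 0, 0, 0, -40, 0, 0, 0, 0, -10, 0, 0, 0, 0, 0, 0, 0, 0, 0]'

```text
clock: 47.45
tool_pos: [0.566, 0.3262, 0.1977]
orientation: [142.8, 88.4, -11.3]
force: [-0.6, -0.2, -2.6]
opening: 0.0607
```

Run:
```python
from h import *
to(.65,.02,.18,26)
t=snapshot('top');h=cv2.cvtColor(t['frame'],40)
m=((h[...,0]<25)&(h[...,1]>45)&(h[...,2]<150)).astype(np.uint8);n,l,st,ce=cv2.connectedComponentsWithStats(m)
for i in range(1,n):
    if 900<st[i,4]<3000 and 250<ce[i][0]<400 and ce[i][1]<240:
        k=(l==i).astype(np.uint8);print(st[i],ce[i],"pad top",circ(ray(t,max(cv2.findContours(k,0,1)[0],key=cv2.contourArea).reshape(-1,2),.032)))
cv2.imwrite('pics/t3.png',np.uint8(255*(t['frame']/255.)**.6)[60:420])
```

```text
at [0.566  0.3262 0.1977] jaw -154.1 shift [ 21.7 311.8  58.6] turn about tool x -0.1 open 0.0607 F [-0.6 -0.2 -2.6] t 47.45 j6 -23 tilt [ 0.028 -0.006 -1.   ]
[ 240   89  143   27 1529] [304.87377371  99.72531066] pad top [0.8008 0.032  0.0867 0.0154]
[ 295  159   43   42 1424] [316.51123596 179.51966292] pad top [6.475e-01 2.050e-02 3.670e-02 3.000e-04]
```

View pics/t3.png

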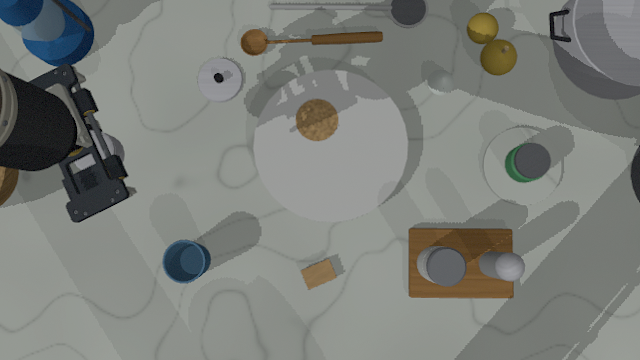

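Request:
arm_command --commands '[0, 14, 2.5, 0, 0, 0, 14, 2.5, 0, 0, 0, 14, 2.5, 0, 0, 0, 14, 2.5, 0, 0, 0, 14, 2.5, 0, 0]'

```text
clock: 48.12
tool_pos: [0.5849, 0.2519, 0.194]
orientation: [128.4, 88.6, -25.7]
force: [0.7, 0.2, -1.3]
opening: 0.0606
```

Request:
arm_command --commands '[0, 14, 2.5, 0, 0, 0, 14, 2.5, 0, 0, 0, 14, 2.5, 0, 0, 0, 14, 2.5, 0, 0, 0, 14, 2.5, 0, 0]'

```text
clock: 48.75
tool_pos: [0.6057, 0.1783, 0.1955]
orientation: [129.4, 88.6, -24.7]
force: [0.2, 0.2, -0.8]
opening: 0.0603
```

Request:
arm_command --commands '[0, 14, 2.5, 0, 0, 0, 14, 2.5, 0, 0, 0, 14, 2.5, 0, 0, 0, 14, 2.5, 0, 0, 0, 0, 0, 0, 0]'

```text
clock: 49.38
tool_pos: [0.6224, 0.1184, 0.1964]
orientation: [129.1, 88.6, -25.1]
force: [0.2, 0.2, -2.2]
opening: 0.0605
```

Run:
```python
from h import *
to(.65,.0215,.12,26)
s=snapshot('wrist');f=s['frame'];cv2.imwrite('pics/w7.png',f);h=cv2.cvtColor(f,40)
p=proj(s,[[.65,.0215,.032]])[0].astype(int);print(p)
m=((h[...,0]<25)&(h[...,1]>45)).astype(np.uint8);n,l=cv2.connectedComponents(m);k=(l==l[p[1],p[0]]).astype(np.uint8)
print("pad wrist",circ(ray(s,max(cv2.findContours(k,0,1)[0],key=cv2.contourArea).reshape(-1,2),.032)))
t=snapshot('top');f=t['frame'];g=cv2.cvtColor(cv2.medianBlur(f,3),6);h=cv2.cvtColor(f,40)
m=((g<75)&(h[...,1]<60)).astype(np.uint8);n,l=cv2.connectedComponents(m);print(g[220,531],l[220,531]);k=(l==l[220,531]).astype(np.uint8)
print("jar top",circ(ray(t,max(cv2.findContours(k,0,1)[0],key=cv2.contourArea).reshape(-1,2),.065)))
```

```text
at [0.6224 0.1184 0.1964] jaw -154.2 shift [78.  97.8 18.6] turn about tool x -0.2 open 0.0605 F [ 0.2  0.2 -2.2] t 49.38 j6 -4 tilt [ 0.022 -0.011 -1.   ]
[344 109]
pad wrist [6.482e-01 2.260e-02 3.720e-02 1.000e-04]
40 209
jar top [ 5.707e-01 -3.411e-01  3.050e-02  4.000e-04]
```

Request:
arm_command --commands '[0, 14, 2.5, 0, 0, 0, 14, 2.5, 0, 0, 0, 14, 2.5, 0, 0, 0, 14, 2.5, 0, 0, 0, 14, 2.5, 0, 0]'

```text
clock: 50.1
tool_pos: [0.6426, 0.0478, 0.1976]
orientation: [129.6, 88.6, -24.4]
force: [0.1, -0.2, -1.2]
opening: 0.0603
```

Request:
arm_command --commands '[0, 12, 2.5, 0, 0, 0, 10, 2, 0, 0, 12, 4, 0, 0, 0, 14, 0, 0, 0, 0, 0, 0, 0, 0, 0]'

```text
clock: 50.72
tool_pos: [0.6507, 0.0192, 0.1693]
orientation: [128.1, 88.7, -26.0]
force: [-0.0, 0.0, -1.2]
opening: 0.0608
```

```bash
python3 -c "
from h import *
to(.649,.0215,.0419,26)"
```

```text
at [0.6507 0.0192 0.1693] jaw -154.1 shift [127.3  -5.2   2.4] turn about tool x -0.1 open 0.0608 F [-0.   0.  -1.2] t 50.73 j6 6 tilt [ 0.021 -0.01  -1.   ]
```

Request:
arm_command --commands '[14, -3, 1, 0, 0, 14, -2, 1, 0, 0, 14, 0, 0, 0, 0, 14, 0, 0, 0, 0, 14, 0, 0, 0, 0]'

```text
clock: 51.35
tool_pos: [0.6482, 0.0236, 0.0949]
orientation: [129.7, 88.6, -24.3]
force: [0.6, 0.2, -0.7]
opening: 0.0604
```

Request:
arm_command --commands '[14, 0, 0, 0, 0, 12, 0, 0, 0, 0, 8, 0, 0, 0, 0, 4, 0, 0, 0, 0, 0, 0, 0, 0, 0]'

```text
clock: 51.98
tool_pos: [0.6487, 0.0227, 0.0528]
orientation: [126.0, 88.7, -28.1]
force: [0.6, -0.1, -1.7]
opening: 0.0602
```

```bash
python3 -c "
from h import *
to(.649,.0215,.0419,26)"
```

```text
at [0.6487 0.0227 0.0528] jaw -154.1 shift [10.9  1.   0.4] turn about tool x -0.1 open 0.0602 F [ 0.6 -0.1 -1.7] t 51.98 j6 5 tilt [ 0.02  -0.011 -1.   ]
```

Request:
arm_command --commands '[4, 0.8, 0.4, 0, 0, 3, 0, 0, 0, 0, 2, 0, 0, 0, 0, 1.5, 0, 0, 0, 0, 1.5, 0, 0, 0, 0]'

```text
clock: 52.6
tool_pos: [0.6499, 0.0219, 0.0418]
orientation: [129.8, 88.6, -24.3]
force: [-6.1, 1.1, 11.9]
opening: 0.0607
```

```bash
python3 -c "
from h import *
to(.649,.0215,.0419,26)"
```

```text
at [0.6499 0.0219 0.0418] jaw -154.0 shift [-0.2 -0.1  1. ] turn about tool x -0.0 open 0.0607 F [-6.1  1.1 11.9] t 52.60 j6 5 tilt [ 0.023 -0.01  -1.   ]
```

Request:
arm_command --commands '[0, 0, 0, 0, 100, 0, 0, 0, 0, 100, 0, 0, 0, 0, 100, 0, 0, 0, 0, 100, -8, 0, 0, 0, 100]'

```text
clock: 53.22
tool_pos: [0.6499, 0.0219, 0.05]
orientation: [129.7, 88.6, -24.3]
force: [0.3, 1.1, -0.5]
opening: 0.0875
```

Request:
arm_command --commands '[-25, 0, 0, 0, 100, -45, 0, 0, 0, 100, -50, 0, 0, 0, 100, -50, 0, 0, 0, 100, -5, 0, 0, 0, 100]'

```text
clock: 53.85
tool_pos: [0.6458, 0.0235, 0.2332]
orientation: [130.0, 88.5, -24.0]
force: [0.2, -0.1, 0.1]
opening: 0.0879
```

```bash
python3 -c "
from h import *
to(.4005,-.1795,.235,26)"
```

```text
at [0.6458 0.0235 0.2332] jaw -154.0 shift [ -5.6  75.1 309.4] turn about tool x -0.0 open 0.0879 F [ 0.2 -0.1  0.1] t 53.85 j6 6 tilt [ 0.024 -0.011 -1.   ]
```

Request:
arm_command --commands '[0, 10, 43, 0, 100, 0, 10, 43, 0, 100, 0, 10, 43, 0, 100, 0, 10, 43, 0, 100, 0, 10, 43, 0, 100]'

```text
clock: 54.48
tool_pos: [0.4701, -0.1177, 0.2297]
orientation: [130.8, 88.5, -23.1]
force: [0.7, -1.4, -0.1]
opening: 0.0879
```

Request:
arm_command --commands '[0, 10, 43, 0, 100, 0, 5, 22, 0, 100, 0, 0, 0, 0, 100, 0, 0, 0, 0, 100]'

```text
clock: 54.98
tool_pos: [0.4146, -0.162, 0.229]
orientation: [132.7, 88.5, -21.3]
force: [0.7, -0.2, -0.3]
opening: 0.0877
```

Run:
```python
from h import *
to(.4005,-.1795,.099,26)
s=snapshot('wrist');cv2.imwrite('pics/w8.png',s['frame']);print(proj(s,[[.4,-.1795,.133]]))
```

```text
at [ 0.4146 -0.162   0.229 ] jaw -154.0 shift [129.8   7.   22.7] turn about tool x 0.0 open 0.0877 F [ 0.7 -0.2 -0.3] t 54.98 j6 21 tilt [ 0.025 -0.01  -1.   ]
[[351.97193055 236.08935878]]
```

View pics/w8.png

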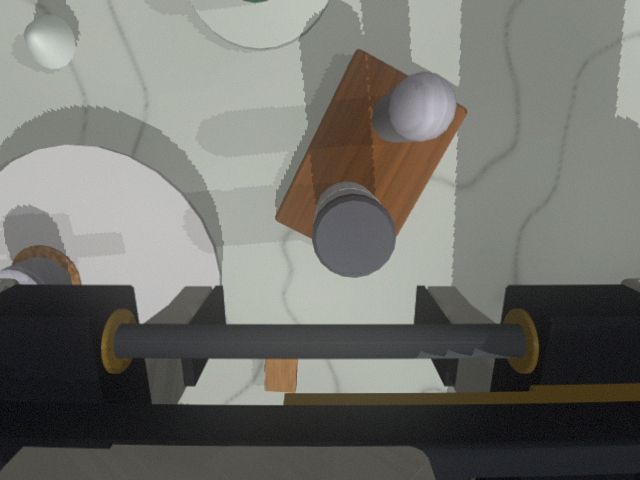

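Request:
arm_command --commands '[0, 3, 11, 0, 100, 0, 3, 11, 0, 100, 14, 0, 0, 0, 100, 14, 0, 0, 0, 100, 14, 0, 0, 0, 100]'

```text
clock: 55.65
tool_pos: [0.3988, -0.1775, 0.1837]
orientation: [132.5, 88.5, -21.4]
force: [0.4, 0.1, 0.2]
opening: 0.0877
```

Request:
arm_command --commands '[14, 0, 0, 0, 100, 14, 0, 0, 0, 100, 0, 0, 0, 0, 100]'

```text
clock: 56.02
tool_pos: [0.3977, -0.1775, 0.1508]
orientation: [127.8, 88.8, -26.1]
force: [-0.8, -0.2, 0.9]
opening: 0.0876
```

```bash
python3 -c "
from h import *
to(.4005,-.1795,.099,26)"
```

```text
at [ 0.3977 -0.1775  0.1508] jaw -153.9 shift [51.9  2.1 -1. ] turn about tool x 0.1 open 0.0876 F [-0.8 -0.2  0.9] t 56.02 j6 23 tilt [ 0.019 -0.009 -1.   ]
```

Request:
arm_command --commands '[10, 2, -1, 0, 100, 10, 0, 0, 0, 100, 10, 0, 0, 0, 100, 10, 0, 0, 0, 100, 10, 0, 0, 0, 100]'

```text
clock: 56.65
tool_pos: [0.4015, -0.1794, 0.0983]
orientation: [129.6, 88.7, -24.3]
force: [-0.3, -0.5, -0.7]
opening: 0.0874
```

Request:
arm_command --commands '[0, 0, 0, 0, 100]'

```text
clock: 56.78
tool_pos: [0.4009, -0.1795, 0.0974]
orientation: [127.8, 88.8, -26.1]
force: [-0.1, 0.9, -0.3]
opening: 0.0876
```

```bash
python3 -c "
from h import *
to(.4005,-.1795,.099,26)"
```

```text
at [ 0.4009 -0.1795  0.0974] jaw -153.9 shift [-1.6 -0.1  0.4] turn about tool x 0.1 open 0.0876 F [-0.1  0.9 -0.3] t 56.77 j6 23 tilt [ 0.019 -0.009 -1.   ]
```

Right on the spot. Grip and lift.

Request:
arm_command --commands '[0, 0, 0, 0, 0, 0, 0, 0, 0, 0, 0, 0, 0, 0, 0, 0, 0, 0, 0, 0, 0, 0, 0, 0, 0]'

```text
clock: 57.4
tool_pos: [0.4013, -0.1795, 0.0982]
orientation: [129.2, 88.7, -24.7]
force: [0.7, 0.1, -1.5]
opening: 0.0597
```

```bash
python3 -c "
from h import *
to(.4005,-.1795,.099,26)"
```

```text
at [ 0.4013 -0.1795  0.0982] jaw -153.9 shift [-0.8 -0.3  0.7] turn about tool x 0.1 open 0.0597 F [ 0.7  0.1 -1.5] t 57.40 j6 23 tilt [ 0.021 -0.009 -1.   ]
```

Request:
arm_command --commands '[-14, 0, 0, 0, 0, -14, 0, 0, 0, 0, -14, 0, 0, 0, 0, -14, 0, 0, 0, 0, -14, 0, 0, 0, 0]'

```text
clock: 58.02
tool_pos: [0.3982, -0.1785, 0.1687]
orientation: [126.2, 88.9, -27.7]
force: [1.2, 0.2, -1.0]
opening: 0.0597
```

Request:
arm_command --commands '[-14, 0, 0, 0, 0, -14, 0, 0, 0, 0, -14, 0, 0, 0, 0, -14, 0, 0, 0, 0, 0, 0, 0, 0, 0]'

```text
clock: 58.65
tool_pos: [0.3975, -0.1779, 0.2288]
orientation: [128.9, 88.8, -25.0]
force: [0.3, -0.1, -2.4]
opening: 0.0598
```

```bash
python3 -c "
from h import *
to(.5725,.036,.24,26)"
```

```text
at [ 0.3975 -0.1779  0.2288] jaw -153.9 shift [  -9.8 -115.1 -251.3] turn about tool x 0.1 open 0.0598 F [ 0.3 -0.1 -2.4] t 58.65 j6 23 tilt [ 0.018 -0.009 -1.   ]
```

Request:
arm_command --commands '[0, -6, -13, 0, 0, 0, -6, -13, 0, 0, 0, -6, -13, 0, 0, 0, -6, -13, 0, 0, 0, -6, -13, 0, 0]'

```text
clock: 59.28
tool_pos: [0.4449, -0.1187, 0.2276]
orientation: [126.1, 89.0, -27.8]
force: [0.6, -0.0, -1.6]
opening: 0.0596
```

Request:
arm_command --commands '[0, -6, -13, 0, 0, 0, -6, -13, 0, 0, 0, -6, -13, 0, 0, 0, -6, -13, 0, 0, 0, -6, -13, 0, 0]'

```text
clock: 59.9
tool_pos: [0.4934, -0.0589, 0.2277]
orientation: [125.2, 89.0, -28.7]
force: [-0.1, -1.1, -1.8]
opening: 0.0596
```

Request:
arm_command --commands '[0, -6, -13, 0, 0, 0, -6, -13, 0, 0, 0, -6, -13, 0, 0, 0, -6, -13, 0, 0, 0, -6, -13, 0, 0]'

```text
clock: 60.52
tool_pos: [0.5419, 0.0006, 0.2278]
orientation: [124.8, 89.0, -29.1]
force: [-0.6, 0.2, -2.0]
opening: 0.0594
```

Request:
arm_command --commands '[0, -6, -13, 0, 0, 0, -5, -12, 0, 0, 0, 0, 0, 0, 0]'

```text
clock: 60.9
tool_pos: [0.5614, 0.0238, 0.2275]
orientation: [123.3, 89.0, -30.6]
force: [0.0, 0.1, -1.8]
opening: 0.0598
```

```bash
python3 -c "
from h import *
to(.5725,.036,.1104,26)"
```

```text
at [0.5614 0.0238 0.2275] jaw -153.9 shift [117.2  -7.8 -14.2] turn about tool x 0.1 open 0.0598 F [ 0.   0.1 -1.8] t 60.90 j6 3 tilt [ 0.015 -0.009 -1.   ]
```

Request:
arm_command --commands '[4, -4, -7, 0, 0, 4, -4, -7, 0, 0, 14, 0, 0, 0, 0, 14, 0, 0, 0, 0, 14, 0, 0, 0, 0]'

```text
clock: 61.52
tool_pos: [0.5713, 0.0371, 0.1745]
orientation: [125.0, 89.0, -28.9]
force: [0.2, 0.3, -1.3]
opening: 0.0596
```

Request:
arm_command --commands '[14, 0, 0, 0, 0, 14, 0, 0, 0, 0, 14, 0, 0, 0, 0, 8, 0, 0, 0, 0, 0, 0, 0, 0, 0]'

```text
clock: 62.15
tool_pos: [0.571, 0.0359, 0.119]
orientation: [115.1, 89.1, -38.9]
force: [0.1, -0.2, -1.8]
opening: 0.0594
```

```bash
python3 -c "
from h import *
to(.5725,.036,.1104,26)"
```

```text
at [0.571  0.0359 0.119 ] jaw -154.0 shift [ 8.6  0.5 -1.4] turn about tool x 0.0 open 0.0594 F [ 0.1 -0.2 -1.8] t 62.15 j6 2 tilt [ 0.012 -0.01  -1.   ]
```

Request:
arm_command --commands '[3, 0.3, -1.5, 0, 0, 2, 0, 0, 0, 0, 1.5, 0, 0, 0, 0, 1.5, 0, 0, 0, 0, 0, 0, 0, 0, 0]'

```text
clock: 62.78
tool_pos: [0.5737, 0.0366, 0.112]
orientation: [123.0, 89.0, -31.0]
force: [-0.3, 0.7, -1.5]
opening: 0.0596
```

```bash
python3 -c "
from h import *
to(.573,.036,.1104,26)"
```

```text
at [0.5737 0.0366 0.112 ] jaw -153.9 shift [1.6 0.2 0.9] turn about tool x 0.1 open 0.0596 F [-0.3  0.7 -1.5] t 62.77 j6 2 tilt [ 0.015 -0.009 -1.   ]
```

Request:
arm_command --commands '[1.5, 0.2, 1, 0, 0, 1, 0, 0, 0, 0, 1, 0, 0, 0, 0]'

```text
clock: 63.15
tool_pos: [0.5731, 0.0355, 0.11]
orientation: [122.3, 88.9, -31.6]
force: [-3.2, -0.4, 10.8]
opening: 0.0598
```

```bash
python3 -c "
from h import *
to(.573,.036,.1104,26)"
```

```text
at [0.5731 0.0355 0.11  ] jaw -153.9 shift [-0.4 -0.5 -0.1] turn about tool x 0.1 open 0.0598 F [-3.2 -0.4 10.8] t 63.15 j6 2 tilt [ 0.016 -0.01  -1.   ]
```

Request:
arm_command --commands '[0, 0, 0, 0, 100, 0, 0, 0, 0, 100, 0, 0, 0, 0, 100, 0, 0, 0, 0, 100, -8, 0, 0, 0, 100]'

```text
clock: 63.78
tool_pos: [0.573, 0.0355, 0.1181]
orientation: [121.8, 88.9, -32.1]
force: [-0.4, -0.3, 0.6]
opening: 0.0878
```

Request:
arm_command --commands '[-14, 0, 0, 0, 100, -25, 0, 0, 0, 100, -30, 0, 0, 0, 100, -30, 0, 0, 0, 100, -20, 0, 0, 0, 100]'

```text
clock: 64.4
tool_pos: [0.5711, 0.0365, 0.2448]
orientation: [124.0, 88.9, -29.9]
force: [0.7, 0.2, -0.4]
opening: 0.0877
```

Request:
arm_command --commands '[0, 23, 33, 0, 100, 0, 23, 33, 0, 100, 0, 23, 33, 0, 100, 0, 23, 33, 0, 100, 0, 23, 33, 0, 100]'

```text
clock: 65.03
tool_pos: [0.4737, -0.1419, 0.2527]
orientation: [137.6, 88.3, -16.0]
force: [0.3, -1.3, 0.8]
opening: 0.0879
```

Request:
arm_command --commands '[0, 23, 33, 0, 100, 0, 23, 33, 0, 100, 0, 10, 14, 0, 100, 0, 0, 0, 0, 100, 0, 0, 0, 0, 100]'

```text
clock: 65.65
tool_pos: [0.4242, -0.232, 0.258]
orientation: [139.2, 87.9, -14.6]
force: [0.7, 0.3, 0.2]
opening: 0.0878
```

Run:
```python
from h import *
to(.3999,-.2774,.096,26)
s=snapshot('wrist');cv2.imwrite('pics/w9.png',s['frame']);print(proj(s,[[.4,-.2774,.127]]))
```

```text
at [ 0.4242 -0.232   0.258 ] jaw -153.7 shift [161.5  26.1  46.4] turn about tool x 0.3 open 0.0878 F [0.7 0.3 0.2] t 65.65 j6 31 tilt [ 0.036 -0.009 -0.999]
[[378.33619478 200.47073151]]
```

View pics/w9.png

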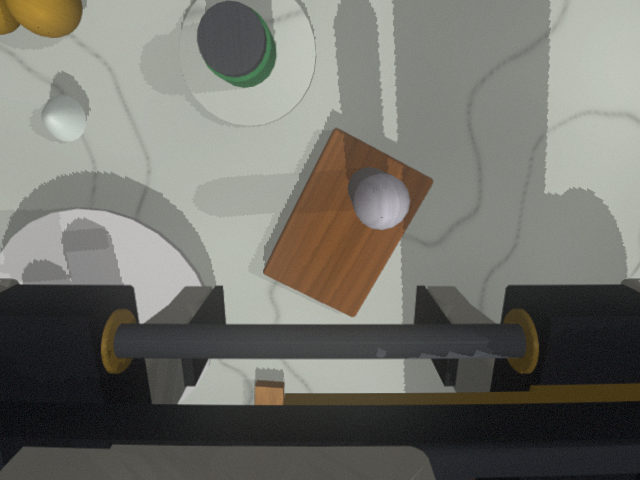

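Request:
arm_command --commands '[0, 6, 11, 0, 100, 0, 6, 11, 0, 100, 0, 6, 10, 0, 100, 0, 4, 8, 0, 100, 0, 0, 0, 0, 100]'

```text
clock: 66.32
tool_pos: [0.3969, -0.2709, 0.2574]
orientation: [139.0, 87.9, -14.6]
force: [-0.0, -0.1, 0.1]
opening: 0.0878
```

Request:
arm_command --commands '[-50, 0, 0, 0, 100, -50, 0, 0, 0, 100, 0, 0, 0, 0, 100, 0, 0, 0, 0, 100, 12, 0, 0, 0, 100]'

```text
clock: 66.95
tool_pos: [0.3934, -0.2701, 0.3465]
orientation: [139.6, 88.0, -14.1]
force: [-0.2, 0.5, 0.4]
opening: 0.0872
```

Request:
arm_command --commands '[12, 0, 0, 0, 100, 12, 0, 0, 0, 100, 12, 0, 0, 0, 100, 12, 0, 0, 0, 100, 12, 0, 0, 0, 100]'

```text
clock: 67.58
tool_pos: [0.3939, -0.2699, 0.2788]
orientation: [140.5, 88.3, -13.2]
force: [-0.5, -0.2, -0.4]
opening: 0.0875
```

Request:
arm_command --commands '[12, 0, 0, 0, 100, 12, 0, 0, 0, 100, 12, 0, 0, 0, 100, 12, 0, 0, 0, 100, 0, 0, 0, 0, 100]'

```text
clock: 68.2
tool_pos: [0.3949, -0.2701, 0.2264]
orientation: [140.7, 88.4, -13.0]
force: [0.9, -0.2, 0.5]
opening: 0.0876
```

```bash
python3 -c "
from h import *
to(.3999,-.2774,.2,26)"
```

```text
at [ 0.3949 -0.2701  0.2264] jaw -153.7 shift [26.5  8.3 -0.7] turn about tool x 0.3 open 0.0876 F [ 0.9 -0.2  0.5] t 68.20 j6 37 tilt [ 0.027 -0.006 -1.   ]
```

Request:
arm_command --commands '[-50, 0, 0, 0, 100, -50, 0, 0, 0, 100, 0, 0, 0, 0, 100, 0, 0, 0, 0, 100, 12, 0, 0, 0, 100]'

```text
clock: 68.82
tool_pos: [0.3928, -0.2699, 0.3173]
orientation: [139.2, 88.4, -14.4]
force: [-0.0, -0.1, -0.5]
opening: 0.0873
```

Request:
arm_command --commands '[12, 0, 0, 0, 100, 12, 0, 0, 0, 100, 12, 0, 0, 0, 100, 12, 0, 0, 0, 100, 12, 0, 0, 0, 100]'

```text
clock: 69.45
tool_pos: [0.3928, -0.2697, 0.2496]
orientation: [140.2, 88.7, -13.5]
force: [0.4, -1.1, 0.8]
opening: 0.0876
```

Request:
arm_command --commands '[12, 0, 0, 0, 100, 12, 0, 0, 0, 100, 12, 0, 0, 0, 100, 12, 0, 0, 0, 100, 0, 0, 0, 0, 100]'

```text
clock: 70.08
tool_pos: [0.3934, -0.2698, 0.1972]
orientation: [140.2, 88.8, -13.5]
force: [-0.0, -0.1, 0.4]
opening: 0.0876
```

```bash
python3 -c "
from h import *
to(.3999,-.2774,.096,26)"
```

```text
at [ 0.3934 -0.2698  0.1972] jaw -153.7 shift [101.3   8.3  -0.9] turn about tool x 0.3 open 0.0876 F [-0.  -0.1  0.4] t 70.08 j6 37 tilt [ 0.02  -0.005 -1.   ]
```

Request:
arm_command --commands '[-50, 0, 0, 0, 100, -50, 0, 0, 0, 100, 0, 0, 0, 0, 100, 0, 0, 0, 0, 100, 12, 4, 0, 0, 100]'

```text
clock: 70.7
tool_pos: [0.3938, -0.2734, 0.2884]
orientation: [138.5, 88.7, -15.2]
force: [1.2, -0.2, -0.3]
opening: 0.0877
```

Request:
arm_command --commands '[12, 4, 0, 0.3, 100, 12, 0, 0, 0, 100, 12, 0, 0, 0, 100, 12, 0, 0, 0, 100, 12, 0, 0, 0, 100]'

```text
clock: 71.32
tool_pos: [0.3952, -0.2772, 0.2205]
orientation: [139.8, 89.1, -14.2]
force: [1.3, -0.1, -0.4]
opening: 0.0875
```

Request:
arm_command --commands '[12, 0, 0, 0, 100, 12, 0, 0, 0, 100, 12, 0, 0, 0, 100, 12, 0, 0, 0, 100, 0, 0, 0, 0, 100]'

```text
clock: 71.95
tool_pos: [0.3955, -0.2772, 0.1682]
orientation: [139.9, 89.2, -14.2]
force: [-0.1, 1.0, -0.0]
opening: 0.0878
```

```bash
python3 -c "
from h import *
to(.3999,-.2774,.096,26)"
```

```text
at [ 0.3955 -0.2772  0.1682] jaw -154.0 shift [72.2  1.5 -3.1] turn about tool x -0.0 open 0.0878 F [-0.1  1.  -0. ] t 71.95 j6 38 tilt [ 0.014 -0.003 -1.   ]
```

Request:
arm_command --commands '[12, 1.5, -3, 0, 100, 12, 0, 0, 0, 100, 12, 0, 0, 0, 100, 12, 0, 0, 0, 100, 12, 0, 0, 0, 100]'

```text
clock: 72.58
tool_pos: [0.4009, -0.2777, 0.1052]
orientation: [139.4, 89.1, -14.6]
force: [-1.2, -0.2, 0.2]
opening: 0.0874
```

Request:
arm_command --commands '[8, 0, 0, 0, 100, 0, 0, 0, 0, 100]'

```text
clock: 72.82
tool_pos: [0.4003, -0.2776, 0.0955]
orientation: [139.3, 89.2, -14.7]
force: [-1.2, -0.3, -0.2]
opening: 0.0877
```

```bash
python3 -c "
from h import *
to(.3999,-.2774,.096,26)"
```

```text
at [ 0.4003 -0.2776  0.0955] jaw -154.0 shift [-0.5 -0.4  0.3] turn about tool x -0.0 open 0.0877 F [-1.2 -0.3 -0.2] t 72.83 j6 37 tilt [ 0.014 -0.004 -1.   ]
```

Request:
arm_command --commands '[0, 0, 0, 0, 0, 0, 0, 0, 0, 0, 0, 0, 0, 0, 0, 0, 0, 0, 0, 0, 0, 0, 0, 0, 0]'

```text
clock: 73.45
tool_pos: [0.4011, -0.2779, 0.0968]
orientation: [138.7, 89.1, -15.3]
force: [0.9, 0.2, -2.3]
opening: 0.0432
```

Request:
arm_command --commands '[0, 0, 0, 0, 0]'

```text
clock: 73.58
tool_pos: [0.401, -0.2778, 0.0966]
orientation: [139.3, 89.1, -14.7]
force: [-0.4, -0.1, -2.4]
opening: 0.0431
```

```bash
python3 -c "
from h import *
to(.3999,-.2774,.096,26)"
```

```text
at [ 0.401  -0.2778  0.0966] jaw -154.0 shift [ 0.6 -0.9  0.8] turn about tool x -0.0 open 0.0431 F [-0.4 -0.1 -2.4] t 73.58 j6 37 tilt [ 0.016 -0.004 -1.   ]
```

Request:
arm_command --commands '[-14, 0, 0, 0, 0, -14, 0, 0, 0, 0, -14, 0, 0, 0, 0, -14, 0, 0, 0, 0, -14, 0, 0, 0, 0]'

```text
clock: 74.2
tool_pos: [0.3993, -0.2773, 0.1713]
orientation: [139.7, 89.1, -14.4]
force: [-0.2, -0.1, -1.9]
opening: 0.0434
```

Request:
arm_command --commands '[-14, 0, 0, 0, 0, -14, 0, 0, 0, 0, -14, 0, 0, 0, 0, -14, 0, 0, 0, 0, -14, 0, 0, 0, 0]'

```text
clock: 74.82
tool_pos: [0.398, -0.277, 0.2465]
orientation: [140.1, 89.1, -13.9]
force: [-0.2, 0.0, -2.4]
opening: 0.0433
```

```bash
python3 -c "
from h import *
to(.6165,-.050,.25,26)"
```

```text
at [ 0.398  -0.277   0.2465] jaw -154.0 shift [  -1.  -108.4 -295.8] turn about tool x -0.0 open 0.0433 F [-0.2  0.  -2.4] t 74.83 j6 37 tilt [ 0.015 -0.004 -1.   ]
```

Request:
arm_command --commands '[0, -5, -13, 0, 0, 0, -5, -13, 0, 0, 0, -5, -13, 0, 0, 0, -5, -13, 0, 0, 0, -5, -13, 0, 0]'

```text
clock: 75.45
tool_pos: [0.4485, -0.2226, 0.247]
orientation: [140.7, 89.1, -13.3]
force: [0.4, -0.2, -1.7]
opening: 0.0435
```

Request:
arm_command --commands '[0, -5, -13, 0, 0, 0, -5, -13, 0, 0, 0, -5, -13, 0, 0, 0, -5, -13, 0, 0, 0, -5, -13, 0, 0]'

```text
clock: 76.08
tool_pos: [0.4995, -0.1677, 0.2472]
orientation: [140.1, 89.1, -14.0]
force: [0.2, -0.5, -2.7]
opening: 0.0435
```

Request:
arm_command --commands '[0, -5, -13, 0, 0, 0, -5, -13, 0, 0, 0, -5, -13, 0, 0, 0, -5, -13, 0, 0, 0, -5, -13, 0, 0]'

```text
clock: 76.7
tool_pos: [0.5503, -0.1131, 0.2477]
orientation: [139.8, 89.2, -14.2]
force: [0.5, 0.2, -1.8]
opening: 0.0427
```

Request:
arm_command --commands '[0, -5, -13, 0, 0, 0, -5, -13, 0, 0, 0, -5, -13, 0, 0, 0, -5, -13, 0, 0, 0, -5, -13, 0, 0]'

```text
clock: 77.32
tool_pos: [0.6012, -0.0585, 0.248]
orientation: [139.2, 89.2, -14.8]
force: [-0.3, -1.0, -2.3]
opening: 0.0436
```

Request:
arm_command --commands '[0, 0, 0, 0, 0, 0, 0, 0, 0, 0]'

```text
clock: 77.58
tool_pos: [0.6018, -0.0576, 0.2476]
orientation: [137.8, 89.2, -16.2]
force: [0.2, 0.3, -2.7]
opening: 0.0435
```

```bash
python3 -c "
from h import *
to(.617,-.0508,.1086,26)"
```

```text
at [ 0.6018 -0.0576  0.2476] jaw -154.0 shift [139.2  -0.8 -15.2] turn about tool x 0.0 open 0.0435 F [ 0.2  0.3 -2.7] t 77.58 j6 13 tilt [ 0.013 -0.004 -1.   ]
```

Request:
arm_command --commands '[0, 0, -8, 0, 0, 0, -1, -8, 0, 0, 14, 0, 0, 0, 0, 14, 0, 0, 0, 0, 14, 0, 0, 0, 0]'

```text
clock: 78.2
tool_pos: [0.6172, -0.0499, 0.2037]
orientation: [140.6, 89.1, -13.4]
force: [-0.5, -0.2, -2.1]
opening: 0.0434
```

Request:
arm_command --commands '[14, 0, 0, 0, 0, 14, 0, 0, 0, 0, 14, 0, 0, 0, 0, 14, 0, 0, 0, 0, 14, 0, 0, 0, 0]'

```text
clock: 78.82
tool_pos: [0.6175, -0.0505, 0.1278]
orientation: [137.8, 89.2, -16.3]
force: [0.4, 0.3, -2.0]
opening: 0.0433
```

Request:
arm_command --commands '[5, 0, 0, 0, 0, 0, 0, 0, 0, 0]'

```text
clock: 79.08
tool_pos: [0.617, -0.0506, 0.1211]
orientation: [132.8, 89.3, -21.2]
force: [-0.1, -0.4, -2.8]
opening: 0.0434
```

```bash
python3 -c "
from h import *
to(.617,-.0508,.1086,26)"
```

```text
at [ 0.617  -0.0506  0.1211] jaw -154.0 shift [12.5  0.1  0.2] turn about tool x -0.0 open 0.0434 F [-0.1 -0.4 -2.8] t 79.08 j6 12 tilt [ 0.011 -0.004 -1.   ]
```

Request:
arm_command --commands '[6, 0, 0, 0, 0, 3, 0, 0, 0, 0, 1.5, 0, 0, 0, 0, 1, 0, 0, 0, 0, 0, 0, 0, 0, 0]'

```text
clock: 79.7
tool_pos: [0.6181, -0.0506, 0.1103]
orientation: [137.8, 89.2, -16.3]
force: [-0.0, -0.1, -2.8]
opening: 0.0433
```

```bash
python3 -c "
from h import *
to(.617,-.0508,.1086,26)"
```

```text
at [ 0.6181 -0.0506  0.1103] jaw -154.0 shift [ 1.7 -0.3  1.1] turn about tool x -0.0 open 0.0433 F [-0.  -0.1 -2.8] t 79.70 j6 12 tilt [ 0.014 -0.004 -1.   ]
```

Request:
arm_command --commands '[1.5, 0, 1, 0, 0, 1, 0, 0, 0, 0, 1, 0, 0, 0, 0]'

```text
clock: 80.08
tool_pos: [0.6176, -0.0515, 0.1086]
orientation: [135.7, 89.1, -18.3]
force: [-2.8, -0.6, 7.8]
opening: 0.0435
```

```bash
python3 -c "
from h import *
to(.617,-.0508,.1086,26)"
```

```text
at [ 0.6176 -0.0515  0.1086] jaw -154.0 shift [-0.  -0.9  0.2] turn about tool x 0.0 open 0.0435 F [-2.8 -0.6  7.8] t 80.08 j6 12 tilt [ 0.015 -0.005 -1.   ]
```

Request:
arm_command --commands '[0, 0, 0, 0, 100, 0, 0, 0, 0, 100, 0, 0, 0, 0, 100, 0, 0, 0, 0, 100, 0, 0, 0, 0, 100]'

```text
clock: 80.7
tool_pos: [0.6183, -0.0514, 0.1091]
orientation: [138.3, 89.0, -15.7]
force: [-1.2, 0.3, -0.0]
opening: 0.0853
```

Request:
arm_command --commands '[-14, 0, 0, 0, 100, -30, 0, 0, 0, 100, -40, 0, 0, 0, 100, -40, 0, 0, 0, 100, -20, 0, 0, 0, 100]'

```text
clock: 81.32
tool_pos: [0.6152, -0.0511, 0.2597]
orientation: [133.3, 89.1, -20.6]
force: [-0.0, -0.7, -0.9]
opening: 0.0876
```

Request:
arm_command --commands '[0, -40, 0, 0, 100, 0, -40, 0, 0, 100, 0, -40, 0, 0, 100, 0, -40, 0, 0, 100, 0, -40, 0, 0, 100]'

```text
clock: 81.95
tool_pos: [0.5276, 0.1314, 0.2657]
orientation: [147.4, 88.5, -6.9]
force: [1.1, -0.1, 0.2]
opening: 0.0875
```

Request:
arm_command --commands '[0, -40, 0, 0, 100, 0, -40, 0, 0, 100, 0, -40, 0, 0, 100, 0, -40, 0, 0, 100, 0, 0, 0, 0, 100]'

```text
clock: 82.58
tool_pos: [0.4546, 0.2819, 0.2699]
orientation: [157.7, 88.2, 3.7]
force: [0.1, 0.5, -0.3]
opening: 0.0874
```

Run:
```python
from h import *
to(.6,.3,.25,26)
t=snapshot('top');f=t['frame'];f0=cv2.imread('pics/top0.png')
z=lambda a:cv2.resize(np.uint8(255*(a/255.)**.6)[115:290,240:430],None,fx=2.05,fy=2.6,interpolation=cv2.INTER_CUBIC)
cv2.imwrite('pics/cmp.png',np.hstack([z(f0),z(f)]))
cv2.imwrite('pics/t4.png',f)
# displacement of lids: subpixel template match between first and last picture, plane at lid height
for n,(x,y,w),hz in [("tub",(306,214,16),.145),("shaker",(361,185,12),.141)]:
    T=f0[y-w:y+w,x-w:x+w];S=f[y-w-8:y+w+8,x-w-8:x+w+8];r=cv2.matchTemplate(S,T,cv2.TM_CCOEFF_NORMED);_,v,_,p=cv2.minMaxLoc(r);d=np.array(p)-8
    print(n,d,round(v,3),np.round((ray(t,[(x+d[0],y+d[1])],hz)-ray(t,[(x,y)],hz))[0]*1e3,1))
```

```text
at [0.4546 0.2819 0.2699] jaw -154.0 shift [  24.5   47.1 -138. ] turn about tool x -0.0 open 0.0874 F [ 0.1  0.5 -0.3] t 82.58 j6 -28 tilt [ 0.031  0.002 -1.   ]
tub [ 8 -3] 0.256 [  4.6 -12.2   0. ]
shaker [1 4] 0.81 [-6.3 -1.5  0. ]
```

View pics/cmp.png

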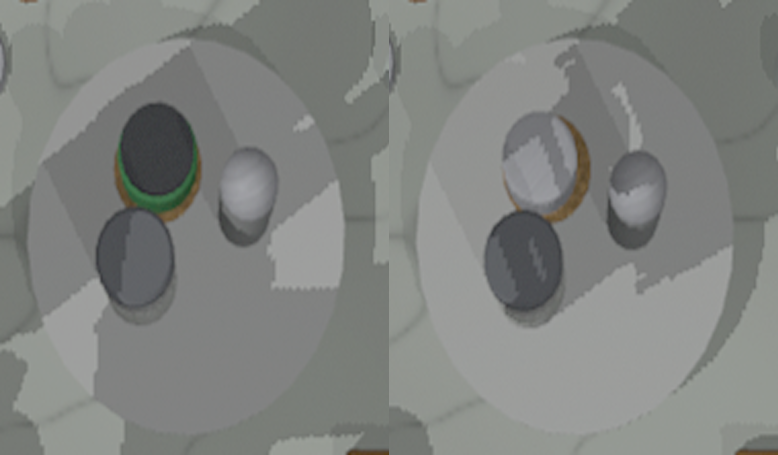

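Run:
```python
from h import *
t=snapshot('top');f=t['frame']
W=ray(t,[(313.4,176.9)],.074)[0];print("tin by hand",np.round(W,4),"pad (.6475,.0205)")
def edgefit(img,c,r,hz,band=.004):
    e=cv2.Canny(cv2.resize(img,None,fx=3,fy=3,interpolation=cv2.INTER_CUBIC),20,60);ys,xs=np.nonzero(e)
    P=ray(t,np.c_[(xs-1)/3,(ys-1)/3],hz)[:,:2];c=np.array(c)
    for w in(.006,band,.003,.003):
        q=circ(P[abs(np.hypot(*(P-c).T)-r)<w]);c=q[:2]
    return q
f0=cv2.imread('pics/top0.png')
print("tin",edgefit(f,W[:2],.031,.074))
for n,im in(("start",f0),("end",f)): print(n,"tub",edgefit(im,(.5684,.0336),.030,.145),"tt",edgefit(im,(.6013,-.0043),.135,.03),"shk",edgefit(im,(.6126,-.0519),.022,.141))
p=proj(t,[[.6475,.0205,.074]])[0];print(p)
cv2.imwrite('pics/c9.png',cv2.resize(np.uint8(255*(f/255.)**.6)[130:245,270:390],None,fx=5,fy=5,interpolation=cv2.INTER_CUBIC))
```

```text
tin by hand [0.6427 0.0245 0.074 ] pad (.6475,.0205)
tin [6.424e-01 2.490e-02 3.280e-02 4.000e-04]
start tub [5.70e-01 3.42e-02 3.00e-02 3.00e-04] tt [ 6.035e-01 -3.000e-03  1.342e-01  3.000e-04] shk [ 6.146e-01 -5.150e-02  2.210e-02  3.000e-04]
end tub [5.679e-01 3.480e-02 3.000e-02 3.000e-04] tt [ 6.036e-01 -3.100e-03  1.343e-01  3.000e-04] shk [ 6.121e-01 -5.110e-02  2.230e-02  4.000e-04]
[315.78865367 174.0540214 ]
```

View pics/c9.png

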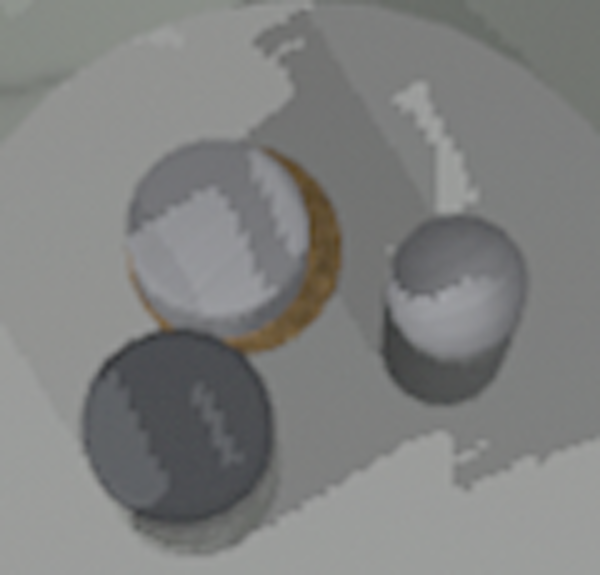

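Run:
```python
from h import *
def fit(s,img,c,r,hz,bands=(.006,.004,.0025,.0025)):
    e=cv2.Canny(cv2.resize(img,None,fx=3,fy=3,interpolation=cv2.INTER_CUBIC),20,60);ys,xs=np.nonzero(e);ys=np.minimum(ys,1439)
    P=ray(s,np.c_[(xs-1)/3,(ys-1)/3],hz)[:,:2];c=np.array(c)
    for w in bands:
        Q=P[abs(np.hypot(*(P-c).T)-r)<w];
        # fixed-radius centre fit, radius at most 1.5 mm off
        from scipy.optimize import least_squares
        c=least_squares(lambda v:np.hypot(*(Q-v).T)-r,c,loss='soft_l1',f_scale=.001).x
    return np.round(c*1e3,1),len(Q),np.round(circ(Q)[2:]*1e3,1)
for n in("top","scene"):
    s=snapshot(n);f=s['frame']
    tt=fit(s,f,(.6036,-.003),.1345,.03);print(n,"tt",tt)
    pad=tt[0]+50*np.array([np.cos(np.radians(26.3)),np.sin(np.radians(26.3))]);print(" pad from tt",pad)
    for c in((.6475,.0205),(.643,.0245)): print(" tin",fit(s,f,c,.031,.074))
    h=cv2.cvtColor(f,40);m=(h[...,0]<25)&(h[...,1]>60)&(h[...,2]<150);ys,xs=np.nonzero(m);P=ray(s,np.c_[xs,ys],.032)[:,:2];k=np.hypot(*(P*1e3-pad).T)<44
    d=P[k]*1e3-pad;print(" visible cork px",k.sum(),"mean dir",np.round(d.mean(0),1))
f0=cv2.imread('pics/scene0.png');s=snapshot("scene");f=s['frame']
for n,im in(("start",f0),("end",f)): print(n,"tub",fit(s,im,(.570,.034),.030,.145),"tt",fit(s,im,(.6036,-.003),.1345,.03))
print("start jar",fit(s,f0,(.6485,.0195),.030,.087), "mug",[fit(s,i,(.404,.232),.036,.075)[0] for i in(f0,f)])
cv2.imwrite('pics/sc.png',np.hstack([cv2.resize(np.uint8(255*(a/255.)**.7)[190:370,240:440],None,fx=2,fy=2,interpolation=cv2.INTER_CUBIC) for a in(f0,f)]))
```

```text
top tt (array([603.6,  -3.1]), 1003, array([134.3,   0.3]))
 pad from tt [648.42432152  19.05355954]
 tin (array([645.7,  25.3]), 442, array([30.4,  0.3]))
 tin (array([645.6,  25.4]), 444, array([30.4,  0.3]))
 visible cork px 276 mean dir [ -9.5 -19.1]
scene tt (array([ 6.038e+02, -4.000e-01]), 332, array([134.5,   0.3]))
 pad from tt [648.62432152  21.75355954]
 tin (array([647.8,  27.8]), 252, array([30. ,  0.4]))
 tin (array([647.5,  28.3]), 262, array([30. ,  0.4]))
 visible cork px 309 mean dir [ 10.3 -15.5]
start tub (array([574.4,  35.4]), 254, array([29.7,  0.4])) tt (array([ 6.036e+02, -1.000e-01]), 451, array([134.5,   0.4]))
end tub (array([572.8,  36.5]), 176, array([30.7,  0.4])) tt (array([ 6.038e+02, -6.000e-01]), 369, array([134.4,   0.4]))
start jar (array([650.7,  21.3]), 322, array([30.6,  0.4])) mug [array([406.1, 239.6]), array([405.9, 239. ])]
```

View pics/sc.png

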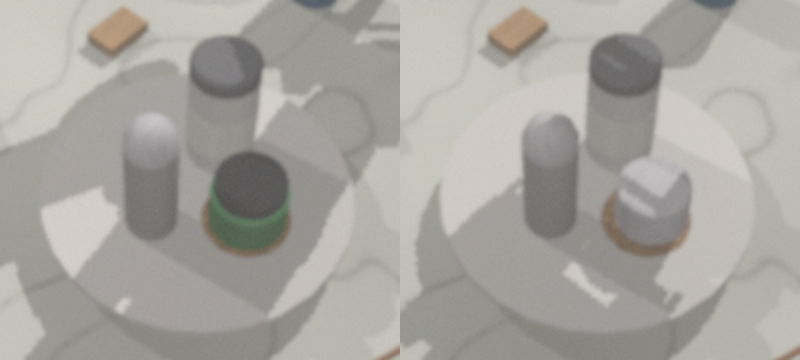

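Request:
arm_command --commands '[0, 0, 0, -9.2, 100, 0, 0, 0, -9.2, 100, 0, 0, 0, -9.2, 100, 0, 0, 0, -9.2, 100, 0, 0, 0, -9.2, 100]'

```text
clock: 83.45
tool_pos: [0.4581, 0.2742, 0.2696]
orientation: [107.6, 88.3, 0.3]
force: [-0.0, 0.1, -0.4]
opening: 0.0876
```

Request:
arm_command --commands '[0, 0, 0, -9.2, 100, 0, 0, 0, -9.2, 100, 0, 0, 0, 0, 100, 0, 0, 0, 0, 100]'

```text
clock: 83.95
tool_pos: [0.4597, 0.2708, 0.2698]
orientation: [88.1, 88.3, -0.8]
force: [0.0, 0.3, 0.2]
opening: 0.0875
```

```bash
python3 -c "
from h import *
to(.6555,.142,.2,90)"
```

```text
at [0.4597 0.2708 0.2698] jaw -88.8 shift [ 75.8 191.  132.6] turn about tool x 1.2 open 0.0875 F [0.  0.3 0.2] t 83.95 j6 38 tilt [ 0.03 -0.   -1.  ]
```

Request:
arm_command --commands '[0, 14, 9.5, 1, 100, 0, 14, 9.5, 0, 100, 0, 14, 9.5, 0, 100, 0, 14, 9.5, 0, 100, 0, 14, 9.5, 0, 100]'

```text
clock: 84.58
tool_pos: [0.5345, 0.22, 0.2721]
orientation: [89.2, 88.3, -1.0]
force: [-0.1, -0.9, 0.7]
opening: 0.0875
```

Request:
arm_command --commands '[0, 14, 9.5, 0, 100, 0, 14, 9.5, 0, 100, 0, 14, 9.5, 0, 100, 0, 14, 9.5, 0, 100, 0, 14, 9.5, 0, 100]'

```text
clock: 85.2
tool_pos: [0.6095, 0.1685, 0.2741]
orientation: [88.6, 88.3, -1.6]
force: [-0.5, -0.5, 0.7]
opening: 0.0878
```

Request:
arm_command --commands '[0, 14, 9, 0, 100, 0, 14, 9, 0, 100, 0, 10, 7, 0, 100, 0, 0, 0, 0, 100]'

```text
clock: 85.7
tool_pos: [0.651, 0.1407, 0.2748]
orientation: [87.9, 88.3, -2.4]
force: [-0.1, 0.1, 0.5]
opening: 0.0877
```

```bash
python3 -c "
from h import *
to(.658,.142,.051,90)"
```

```text
at [0.651  0.1407 0.2748] jaw -90.3 shift [223.9   0.4  -1.5] turn about tool x -0.3 open 0.0877 F [-0.1  0.1  0.5] t 85.70 j6 60 tilt [ 0.029 -0.001 -1.   ]
```

Request:
arm_command --commands '[18, 0, -2, 0, 100, 18, 0, 0, 0, 100, 18, 0, 0, 0, 100, 18, 0, 0, 0, 100, 18, 0, 0, 0, 100]'

```text
clock: 86.32
tool_pos: [0.6509, 0.1449, 0.1788]
orientation: [90.7, 88.4, 0.5]
force: [0.9, 0.0, -0.5]
opening: 0.0873
```

```bash
python3 -c "
from h import *
to(.658,.142,.051,90)"
```

```text
at [0.6509 0.1449 0.1788] jaw -90.2 shift [127.9   3.4   2.9] turn about tool x -0.2 open 0.0873 F [ 0.9  0.  -0.5] t 86.33 j6 60 tilt [ 0.029  0.    -1.   ]
```

Request:
arm_command --commands '[15, 0, 0, 0, 100, 15, 0, 0, 0, 100, 15, 0, 0, 0, 100, 15, 0, 0, 0, 100, 0, 0, 0, 0, 100]'

```text
clock: 86.95
tool_pos: [0.6503, 0.1453, 0.112]
orientation: [87.5, 88.6, -2.6]
force: [0.0, -0.2, -0.3]
opening: 0.0876
```

```bash
python3 -c "
from h import *
to(.658,.142,.051,90)"
```

```text
at [0.6503 0.1453 0.112 ] jaw -90.1 shift [61.1  6.2  3.2] turn about tool x -0.1 open 0.0876 F [ 0.  -0.2 -0.3] t 86.95 j6 60 tilt [ 0.025 -0.001 -1.   ]
```

Request:
arm_command --commands '[0, 5, 2, 0, 100, 0, 4, 1, 0, 100, 10, 0, 0, 0, 100, 10, 0, 0, 0, 100, 0, 0, 0, 0, 100]'

```text
clock: 87.58
tool_pos: [0.6616, 0.1422, 0.0923]
orientation: [89.9, 88.4, -0.2]
force: [0.1, 0.1, 0.4]
opening: 0.0877
```

Request:
arm_command --commands '[12, 1, 0, 0, 100, 12, 0, 0, 0, 100, 12, 0, 0, 0, 100, 4, 0, 0, 0, 100, 0, 0, 0, 0, 100]'

```text
clock: 88.2
tool_pos: [0.6634, 0.1422, 0.0488]
orientation: [88.5, 88.5, -1.6]
force: [0.4, 0.9, 1.3]
opening: 0.0877
```

```bash
python3 -c "
from h import *
to(.658,.1175,.051,90)"
```

```text
at [0.6634 0.1422 0.0488] jaw -90.1 shift [-2.3 -5.3 24.7] turn about tool x -0.1 open 0.0877 F [0.4 0.9 1.3] t 88.20 j6 60 tilt [ 0.026 -0.001 -1.   ]
```

Request:
arm_command --commands '[0, -4, 4, 0, 100, 0, -3, 5, 0, 100, 0, 0, 3, 0, 100, 0, 0, 2, 0, 100, 0, 0, 2, 0, 100]'

```text
clock: 88.82
tool_pos: [0.6565, 0.1252, 0.0502]
orientation: [90.6, 88.4, 0.5]
force: [-0.2, -0.3, -0.1]
opening: 0.0877
```

```bash
python3 -c "
from h import *
to(.657,.1175,.051,90)"
```

```text
at [0.6565 0.1252 0.0502] jaw -90.1 shift [-0.8  0.5  7.7] turn about tool x -0.1 open 0.0877 F [-0.2 -0.3 -0.1] t 88.83 j6 61 tilt [ 0.028  0.    -1.   ]
```

Request:
arm_command --commands '[0, 0, 2, 0, 100, 0, 0, 2, 0, 100, 0, 0, 2, 0, 100, 0, 0, 1.5, 0, 100, 0, 0, 0, 0, 100]'

```text
clock: 89.45
tool_pos: [0.6568, 0.1173, 0.0502]
orientation: [91.0, 88.4, 0.9]
force: [0.3, 0.0, 0.9]
opening: 0.0876
```

Run:
```python
from h import *
from scipy.optimize import least_squares
to(.657,.1175,.051,90)
for n in("scene",):
    s=snapshot(n);f=s['frame'];e=cv2.Canny(cv2.resize(f,None,fx=3,fy=3,interpolation=cv2.INTER_CUBIC),20,60);ys,xs=np.nonzero(e)
    P=ray(s,np.c_[(xs-1)/3,(ys-1)/3],.074)[:,:2]
    for c in((.648,.022),(.6478,.028)):
        for w in(.006,.004,.0025,.0025):
            Q=P[abs(np.hypot(*(P-c).T)-.031)<w];c=least_squares(lambda v:np.hypot(*(Q-v).T)-.031,c,loss='soft_l1',f_scale=.001).x
        print(n,"tin",c,len(Q),"pad .6486 .0218")
```

```text
at [0.6568 0.1173 0.0502] jaw -90.1 shift [-0.8  0.3 -0.2] turn about tool x -0.1 open 0.0876 F [0.3 0.  0.9] t 89.45 j6 62 tilt [ 0.028  0.    -1.   ]
scene tin [0.64818725 0.02785519] 221 pad .6486 .0218
scene tin [0.64801472 0.02810157] 226 pad .6486 .0218
```

Request:
arm_command --commands '[0, 0, 2, 0, 100, 0, 0, 2, 0, 100, 0, 0, 2, 0, 100, 0, 0, 2, 0, 100, 0, 0, 0, 0, 100]'

```text
clock: 90.12
tool_pos: [0.6568, 0.1091, 0.0502]
orientation: [91.4, 88.4, 1.3]
force: [0.1, 0.1, -0.7]
opening: 0.0875
```

```bash
cat > tin.py <<'E'
from h import *
from scipy.optimize import least_squares
to(.657,.1175,.051,90)
for n in("scene","top"):
    s=snapshot(n);f=s['frame'];e=cv2.Canny(cv2.resize(f,None,fx=3,fy=3,interpolation=cv2.INTER_CUBIC),20,60);ys,xs=np.nonzero(e)
    P=ray(s,np.c_[(xs-1)/3,(ys-1)/3],.074)[:,:2]
    for c in((.648,.022),(.6478,.028)):
        for w in(.006,.004,.0025,.0025):
            Q=P[abs(np.hypot(*(P-c).T)-.031)<w];c=least_squares(lambda v:np.hypot(*(Q-v).T)-.031,c,loss='soft_l1',f_scale=.001).x
        print(n,"tin",np.round(c,4),len(Q))
    cv2.imwrite(f'pics/{n}_push.png',np.uint8(255*(f/255.)**.7))
E
python3 tin.py
```

```text
at [0.6568 0.1091 0.0502] jaw -90.1 shift [-0.8  0.2 -8.4] turn about tool x -0.1 open 0.0875 F [ 0.1  0.1 -0.7] t 90.12 j6 63 tilt [ 0.029  0.001 -1.   ]
scene tin [0.6494 0.0206] 229
scene tin [0.6481 0.0258] 181
top tin [0.6466 0.0177] 234
top tin [0.6446 0.0268] 176
```

Request:
arm_command --commands '[0, 0, -4, 0, 100, 0, 0, -8, 0, 100, 0, 0, -10, 0, 100, -5, 0, -4, 0, 100, -15, 0, 0, 0, 100]'

```text
clock: 90.85
tool_pos: [0.6554, 0.1371, 0.0699]
orientation: [88.6, 88.5, -1.5]
force: [0.1, 0.2, 0.4]
opening: 0.0876
```

Request:
arm_command --commands '[-25, 0, 0, 0, 100, -35, 0, 0, 0, 100, -40, 0, 0, 0, 100, -40, 0, 0, 0, 100, -10, 0, 0, 0, 100]'

```text
clock: 91.48
tool_pos: [0.6516, 0.1369, 0.2311]
orientation: [91.1, 88.2, 1.2]
force: [-0.9, 0.1, 0.3]
opening: 0.0878
```

Request:
arm_command --commands '[0, -15, -40, 0, 100, 0, -15, -40, 0, 100, 0, -15, -40, 0, 100, 0, -15, -40, 0, 100, 0, -10, -20, 0, 100]'

```text
clock: 92.1
tool_pos: [0.58, 0.3192, 0.2329]
orientation: [94.5, 88.1, 4.3]
force: [0.7, -0.2, 0.4]
opening: 0.0878
```

```bash
python3 tin.py
python3 - <<'E'
from h import *
from scipy.optimize import least_squares
def fit(s,img,c,r,hz):
    e=cv2.Canny(cv2.resize(img,None,fx=3,fy=3,interpolation=cv2.INTER_CUBIC),20,60);ys,xs=np.nonzero(e);P=ray(s,np.c_[(xs-1)/3,(ys-1)/3],hz)[:,:2]
    for w in(.006,.004,.0025,.0025):
        Q=P[abs(np.hypot(*(P-c).T)-r)<w];c=least_squares(lambda v:np.hypot(*(Q-v).T)-r,c,loss='soft_l1',f_scale=.001).x
    return np.round(c*1e3,1)
s=snapshot('top')
for im in(cv2.imread('pics/top0.png'),s['frame']): print("tub",fit(s,im,(.569,.0343),.03,.145),"shk",fit(s,im,(.6135,-.0513),.022,.141),"tt",fit(s,im,(.6036,-.003),.1345,.03),"mug",fit(s,im,(.404,.232),.036,.075))
print("jar",fit(s,s['frame'],(.5707,-.3411),.03,.065),"slab",fit(s,s['frame'],(.5678,-.3433),.069,.01))
E
```

```text
at [0.58   0.3192 0.2329] jaw -90.3 shift [183.9  71.8 201.8] turn about tool x -0.3 open 0.0878 F [ 0.7 -0.2  0.4] t 92.10 j6 43 tilt [ 0.033  0.002 -0.999]
scene tin [0.6476 0.0201] 206
scene tin [0.6477 0.0204] 213
top tin [0.646  0.0168] 405
top tin [0.6443 0.0216] 265
tub [570.2  34.4] shk [614.4 -51.8] tt [603.3  -3.1] mug [404.2 237.8]
tub [567.3  34.5] shk [612.6 -51. ] tt [603.4  -3. ] mug [404.1 237.6]
jar [ 569.3 -341.7] slab [ 567.5 -342.3]
```

```bash
python3 -c "
from plant import *
print(close_job())"
```

```text
the job is handed in; nothing more can be done
None
```

The swap is done and handed in at about 92 s. The tub and shaker went onto the board, the jar onto the slab and the tin onto the cork pad. Then the tub and shaker went back to their places. Nothing fell, and the arm was clear of everything at hand-in.

**One correction after the fact:** after the tub and shaker were back, two cameras showed the tin about 6 mm off the pad centre, still fully on the pad. I nudged it about 8 mm with the back of one open finger, without touching the tub or shaker. So the final adjustment of the tin came after the tub and shaker were returned.

**Last checks, all measured from camera images:**

| Item | Distance from where it should be |
|---|---|
| Jar, from slab centre | about 2 mm |
| Tin, from pad centre | about 2 mm (scene camera), 3 mm (top camera) |
| Tub, from its start position | about 3 mm |
| Shaker, from its start position | about 2 mm |
| Mug | unmoved, within 0.3 mm |

**Disagreements and limits:**
- **Camera offset:** the cameras differ from each other by 2–3 mm in absolute position, so I compared each item within a single camera.
- **Tin fit:** one of the two top-camera fits of the tin landed differently, about 5 mm from the pad centre. I trusted the fit with more edge points (405 against 265).
- **Pictures:** I had used all 16 viewable pictures by then, so the tin's final position was checked by numbers only.
- **Tool tilt:** the tool's tilt drifted by up to about 2° during fast moves. I corrected it partly on the way and kept it similar between each grasp and its placing.

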